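# Clip the dose spacer onto the dosing pump's plunger rod

### The arm

A 6-joint arm with a two-finger parallel gripper is mounted at the origin on the work surface. World frame = base frame: x ahead of the robot, y to its left, z up, the work surface at z = 0. Lengths are in m, angles in rad, forces in N, time in s.
With the tool pointing down it reaches from about 0.35 to 0.775 m from the base axis. Payload 5.5 kg.
Tool frame: the origin (TCP) lies on the centre line of the jaws, within the pads' length; the fingertips stand 22 mm ahead of it and the grasp point (between the pads) lies 3 mm ahead of it (ctrl.tip_reach is the distance from the TCP to the fingertips, in m); z points along the fingers, y is the direction in which the jaws open and shut (so a half turn about z gives the same grasp; the last joint's range is limited). The gripper opens to 85 mm and grips with 20 to 120 N. Pads are 22 mm wide; open, the fingers measure 114 mm over their backs; the gripper's body (76 mm by 85 mm) begins 54 mm behind the grasp point. The pads swing forward as they close: fully open they stand 13 mm farther back than shut.
Start: joints at [-1.28, 0.313, 0.046, 1.304, 0, 1.431], TCP at [0.24, -0.523, 0.253] pointing down, gripper open.
Joint ranges: [-2.76, 2.76], [-0.86, 1.69], [-1.03, 1.26], [-2.2, 2.34], [-1.47, 1.5], [-3.14, 3.14]. Speed limits (rad/s): [2.57, 2.57, 3.14, 3.14, 3.14, 3.14].

### API

Orientations are given as [roll, pitch, yaw] about the fixed x, y, z axes, in that order (R = Rz(yaw) Ry(pitch) Rx(roll)).
In Python, from bench import ctrl gives the robot as it stands.
- The arm moves only by the tool play_rows, never from a script. Its argument "deltas" is a list of rows, each a list of 2 entries, a list of its own where there are three numbers: the shift along the world's x, y, z normalised to -1 to 1, where 1 is 0.12 m, then the turn, a rotation vector about the world's x, y, z normalised to -1 to 1, where 1 is 180 degrees. In form: [[[tx, ty, tz], [wx, wy, wz]], ...]. A call has 1 to 8 rows; each row is the pose to reach, as a shift and turn from the pose commanded when the call began, turning the shorter way round; what a row does not reach only later rows make up. A row lasts 1/12 s, in which the tool goes at most 41.7 mm and 7.16 degrees, less where a joint would pass 70% of its speed; a pose out of reach is approached as far as the arm can. A call with a number of a shift or a turn outside -1 to 1 is refused whole. A call with a gripper value outside its range is refused whole. "grip" is the closure, from 0 (fully open) to 1 (shut), set as the call begins (left out, the last holds). The fingers move at their own pace and stop on an object; the grip force is fixed at half the most. Time passes only in rows, so rows that repeat a pose let the fingers close. It gives the time, the measured TCP pose, the force and the opening at its end, in the units of the state.
- ctrl.get_state(): the state, without advancing time (a new reading comes with each control period).
- ctrl.grab_frame(name): name is "scene" or "top" or "wrist"; returns a dict with "img" (384x512x3 uint8, red, green, blue), "fx", "fy", "cx", "cy" (pixels), "eye" and "orientation" of the camera in the world; the wrist camera has in their place "mount" (4x4, takes a point from camera to tool coordinates, whose origin is the TCP and whose axes are the flange's). Camera axes: x right, y down, z forward; pixel columns grow to the right and rows downward; lengths in m; the calibration is good to about 2 mm. The wrist camera is an equidistant fisheye: a pixel r from the principal point sees the ray r / f radians off the axis. A picture is of the moment at which its call begins: read the wrist's pose just before it. There is no depth.
- ctrl.job_done(): hands the job in, once; it reports no verdict.
The state is a dict: "t": time; "joint_pos": joint angles; "qd": joint speeds; "joint_torque": joint torques, N m; "ee_pos": TCP position; "tcp_rot": TCP orientation; "contact_force": force on the tool from outside, world axes, zero at the start; "moment": the same for the moment, N m; "gripper_width": finger opening in m.
Only numpy, scipy, OpenCV 4.12 (cv2) and the standard library are available. Lean on these libraries where they do the work, as an engineer would, in place of code of your own. Each camera call takes 0.05 s, during which the arm holds its last target.

### The job

Fit the blue C-shaped dose clip to the dosing pump: lay it flat on the pump's steel deck and slide it, gap first, onto the plunger rod under the black head, so that its rim lifts the head and, when the clip is fully home around the rod, the head drops into the clip's dish. The rod's exact place must be found by feel: slide gently, press the clip home against the rod with a firm push of about 14 N, never more than 20 N, then let go of it and leave the red clip, the bottle and the vials where they are.

Things in the scene. Friction and masses are not known exactly. Their poses are not given: they have to be found in the camera images.
- pump: Fixed bench dosing pump. Origin under its centre on the bench; x points away from the side where the deck reaches out, z up. White base 130 x 110 mm (x by y), 16 mm high; white barrel 54 mm across; on it a flat steel deck, top 100 mm above the bench, x from -80 to +45 mm, 60 mm wide. A steel plunger rod 10 mm thick stands upright through the deck, with a black head on it.
- pump_deck (a point): Point on the deck's top at the pump's centre (100 mm above the bench); axes as pump. The rod stands in a stiff brass bush up to 9 mm off this point along the pump's x, either way (never along y). This offset is not measured; the bush does not give under a push.
- pump_head (a point): Underside of the round black head at rest, on the pump's centre line, 7 mm above the deck (fixed point: it follows neither the rod's offset nor its lift). The head is 48 mm across: flat below to 7 mm radius, then a cone rising to 14 mm above the deck at 24 mm radius; top 24 mm above the deck. Spring and weight hold it down with about 2 N.
- plunger (a joint): Height of the head above rest, m: 0 at rest, 0.005 to 0.006 while the clip's rim rides under its middle, 0.003 when dropped into the dish. It drops once the clip's origin is about 3 mm short of the rod's axis; the slot stops 1.3 mm past it. Riding under takes a push of 1 to 8 N (more if the clip is pressed on the deck); the push rises steeply when the slot's end meets the rod.
- blue_clip: The clip to fit: C of blue plastic, 50 g, lying flat. Origin: centre of the C on its underside; x points out through the gap, z up. 46 mm across, slot 12.5 mm wide with a half-round closed end 6.3 mm behind the origin. Behind it a neck 10 mm wide and high runs back (-x) to an upright tab.
- blue_clip_mouth (a point): Middle of the gap's mouth, 21 mm ahead of the clip's origin, 6 mm above the underside. The gap flares from 13 mm wide inside to 20 mm here.
- blue_clip_dish (a point): Middle of the dish, 10 mm above the clip's origin: the C's floor is 10 mm thick, and a rim round its edge (17 to 23 mm from the centre) stands 3 mm higher, 13 mm above the underside. The head's cone comes to rest in this dish.
- blue_clip_tab (a point): Grip point in the blue clip's upright tab: 63 mm behind the clip's origin (-x), 28 mm above its underside; axes as the clip's. The tab is 10 mm thick (y), from 50 to 76 mm behind the origin, its top 42 mm above the underside; pinch it across y from above.
- red_clip: Red clip of the same shape and size as the blue one, lying flat; origin and axes likewise. Not to be used: leave it.
- amber_bottle: Amber glass bottle, 64 mm across, 150 mm high, standing; origin under its centre. Leave it.
- vial_a: Clear glass vial, 28 mm across, 55 mm high, standing; origin under its centre. Leave it.
- vial_b: Amber glass vial, 28 mm across, 55 mm high, standing; origin under its centre. Leave it.
Things that resemble listed ones, but are neither listed nor needed, are in the scene too. Several things have the shape of the blue_clip; the one meant has the colours described above.

How it is judged:
On the way, in this order (a step that is already met when the one before it is completed fails the run):
1. the blue clip lies flat on the deck with its rim under the head and lifts it (z of blue_clip in the frame of pump_deck between -0.003 and 0.004 m and angle between blue_clip's own z axis and vertical below 0.1 rad and value of joint plunger above 0.0046 m and horizontal distance between blue_clip and pump_deck below 0.035 m), for 0.05 s.
2. with the head dropped into its dish, the clip is pressed home: it bears on the pump with more than 10 N (z of blue_clip in the frame of pump_deck between -0.003 and 0.004 m and angle between blue_clip's own z axis and vertical below 0.1 rad and value of joint plunger between 0.0022 and 0.0045 m and horizontal distance between blue_clip and pump_deck below 0.0145 m and y of blue_clip in the frame of pump_deck between -0.005 and 0.005 m and contact force between pump and blue_clip above 10 N), for 0.1 s.
At the end, for the whole second after the job is handed in: The blue clip lies flat on the deck (underside within 3 to 4 mm of it, tilted less than 0.1 rad) around the rod, its centre within 14.5 mm of the deck's centre point and within 5 mm of it across the pump, with the head dropped into its dish (plunger between 2.2 and 3.8 mm up), at rest and released (z of blue_clip in the frame of pump_deck between -0.003 and 0.004 m and angle between blue_clip's own z axis and vertical below 0.1 rad and value of joint plunger between 0.0022 and 0.0038 m and horizontal distance between blue_clip and pump_deck below 0.0145 m and y of blue_clip in the frame of pump_deck between -0.005 and 0.005 m and linear speed of blue_clip below 0.02 m/s); the robot touches nothing.
It fails at once if the pump is pushed or knocked with more than 25 N (contact force between pump and anything else above 25 N).
It fails at once if the red clip is displaced by more than 20 mm or tipped over (distance of red_clip from where it was at the start of the episode above 0.02 m or angle between red_clip's own z axis and vertical above 0.4 rad).
It fails at once if the amber bottle is displaced by more than 20 mm or tipped over (distance of amber_bottle from where it was at the start of the episode above 0.02 m or angle between amber_bottle's own z axis and vertical above 0.4 rad).
It fails at once if the clear vial is displaced by more than 20 mm or tipped over (distance of vial_a from where it was at the start of the episode above 0.02 m or angle between vial_a's own z axis and vertical above 0.4 rad).
It fails at once if the amber vial is displaced by more than 20 mm or tipped over (distance of vial_b from where it was at the start of the episode above 0.02 m or angle between vial_b's own z axis and vertical above 0.4 rad).
It also fails if it takes over 72 s, if anything falls off the work surface, if the arm or the gripper's body presses on something with over 40 N, if the wrist force passes 120 N, or if a joint passes its speed limit or range.

## Working session

There is one attempt and no reset: what is moved stays moved. The work goes in short steps, Python scripts to look and compute and a tool call to move; the robot and the scene stay as the last step left them, time stands still between calls to the robot, and variables do not carry over. Pictures are saved under pics/ and viewed, and the job is handed in when it is done.

Besides the shell and the picture viewer there is one more tool, called after "Call:" in YAML: its name, and indented under it one key for each argument. play_rows: Moves the arm, as the interface text tells. Its arguments: {"type":"object","properties":{"deltas":{"type":"array"},"grip":{"type":"number"}},"required":["deltas"]}

```bash
mkdir -p pics; ls
python3 - <<'E'
from bench import ctrl
import cv2
print(ctrl.get_state(), ctrl.tip_reach)
for n in ["scene","top","wrist"]:
    f=ctrl.grab_frame(n)
    cv2.imwrite(f"pics/{n}0.png",f["img"][:,:,::-1])
    print(n,{k:v for k,v in f.items() if k!="img"})
E
```

```text
pics
{'t': 0.0, 'joint_pos': array([-1.27959687e+00,  3.14007101e-01,  4.49768306e-02,  1.30358718e+00,
        2.93937550e-07,  1.43120225e+00]), 'qd': array([ 1.16158087e-04, -1.31319598e-03, -6.89037154e-04, -1.22936140e-03,
       -8.79183498e-05,  7.21219984e-04]), 'joint_torque': array([ 1.08212564e-03, -4.80630469e+01,  2.98530793e+01,  1.93199777e-02,
       -7.11550251e-05,  1.28962287e-05]), 'ee_pos': array([ 0.23997446, -0.52201593,  0.25240414]), 'tcp_rot': array([-3.13978929e+00, -2.53683573e-04,  4.30793311e-01]), 'contact_force': array([-0.95531692, -0.26382734, -0.09088562]), 'moment': array([ 0.0100106 , -0.01326633,  0.02778341]), 'gripper_width': 0.08536908853274154} 0.022
scene {'fx': 485.2947305479462, 'fy': 485.2947305479462, 'cx': 258.6636473261797, 'cy': 195.59100676632855, 'eye': array([1.00813856, 0.68654609, 0.96615537]), 'orientation': array([-2.4462634 ,  0.00737448,  2.61686948])}
top {'fx': 490.05992639883203, 'fy': 490.05992639883203, 'cx': 259.51897283602693, 'cy': 191.4235614087941, 'eye': array([0.5594953 , 0.05459486, 1.31159171]), 'orientation': array([-3.10192018, -0.00905498, -1.54430923])}
wrist {'fx': 297.3186396354542, 'fy': 297.3186396354542, 'cx': 250.29340865316323, 'cy': 190.8301197980892, 'mount': array([[ 7.33814053e-04, -9.47087966e-01, -3.20973279e-01,
         8.24690707e-02],
       [ 9.99999542e-01,  8.92333391e-04, -3.46771858e-04,
         1.80618209e-04],
       [ 6.14838628e-04, -3.20972877e-01,  9.47088187e-01,
        -1.19190269e-01],
       [ 0.00000000e+00,  0.00000000e+00,  0.00000000e+00,
         1.00000000e+00]])}
```

View pics/top0.png

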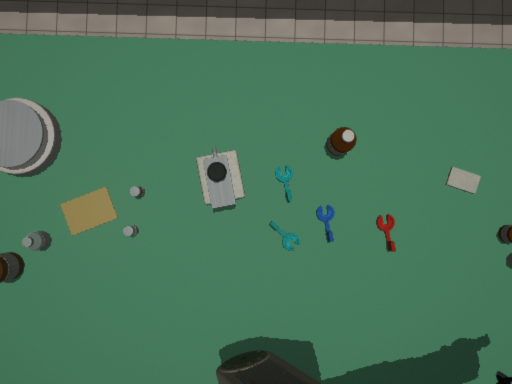

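View pics/scene0.png

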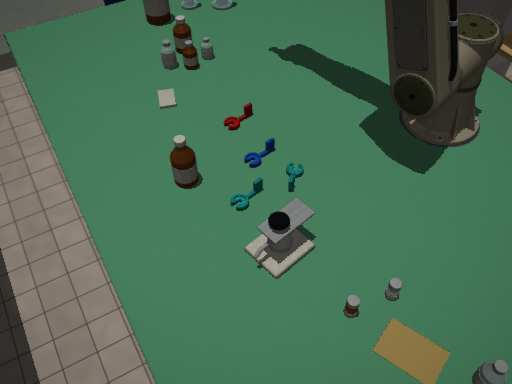

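View pics/wrist0.png

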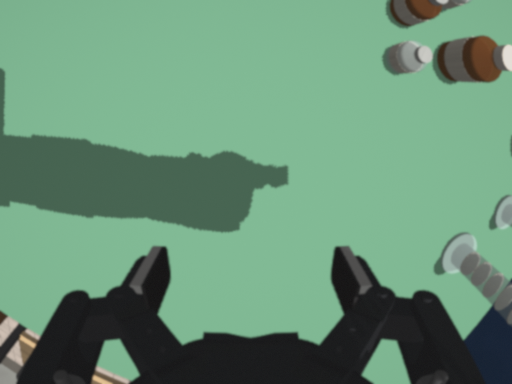

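```bash
cat > h.py <<'E'
import numpy as np, cv2
from scipy.spatial.transform import Rotation as R
from bench import ctrl
def cam(f): return R.from_euler('xyz',f['orientation']).as_matrix(), np.array(f['eye'])
def ray(f,uv):
    M,e=cam(f); d=np.array([(uv[0]-f['cx'])/f['fx'],(uv[1]-f['cy'])/f['fy'],1.]); return e,M@d
def onz(f,uv,z):
    e,d=ray(f,uv); return e+d*(z-e[2])/d[2]
def proj(f,p):
    M,e=cam(f); c=M.T@(np.array(p)-e); return f['cx']+f['fx']*c[0]/c[2], f['cy']+f['fy']*c[1]/c[2]
def wgrab():
    s=ctrl.get_state(); f=ctrl.grab_frame('wrist')
    T=np.eye(4); T[:3,:3]=R.from_euler('xyz',s['tcp_rot']).as_matrix(); T[:3,3]=s['ee_pos']
    f['T']=T@f['mount']; return s,f
def wray(f,uv):
    x,y=(uv[0]-f['cx'])/f['fx'],(uv[1]-f['cy'])/f['fy']; r=np.hypot(x,y)
    d=np.array([np.sin(r)*x/max(r,1e-9),np.sin(r)*y/max(r,1e-9),np.cos(r)])
    return f['T'][:3,3],f['T'][:3,:3]@d
def wonz(f,uv,z):
    e,d=wray(f,uv); return e+d*(z-e[2])/d[2]
def wproj(f,p):
    c=f['T'][:3,:3].T@(np.array(p)-f['T'][:3,3]); r=np.arctan2(np.hypot(c[0],c[1]),c[2]); a=np.arctan2(c[1],c[0])
    return f['cx']+f['fx']*r*np.cos(a), f['cy']+f['fy']*r*np.sin(a)
E
python3 - <<'E'
from h import *
f=ctrl.grab_frame('top'); img=f['img']
cv2.imwrite('pics/crop_top.png',cv2.resize(img[110:270,180:410,::-1],None,fx=3.4,fy=3.4,interpolation=cv2.INTER_CUBIC))
hsv=cv2.cvtColor(img,cv2.COLOR_RGB2HSV)
m=cv2.inRange(hsv,(110,120,40),(130,255,255)); m[:150]=0
n,l,st,c=cv2.connectedComponentsWithStats(m)
for i in range(1,n):
    if st[i,4]>20: print('blue',c[i],st[i])
for nm,uv,z in [('clip C',(325.5,213),.01),('clip tab',(329.5,237),.04),('red C',(386,223),.01),('bottle cap',(347,136),.15),('head',(217,172),.124),('vialA',(136,191),.055),('vialB',(129,231),.055),('base tl',(198,157),.016),('base tr',(238,151),.016),('base br',(243,197),.016),('base bl',(203,204),.016)]:
    print(nm,onz(f,uv,z).round(4))
E
```

```text
clip C [ 0.5588 -0.1326  0.01  ]
clip tab [ 0.497 -0.14   0.04 ]
red C [ 0.5365 -0.2941  0.01  ]
bottle cap [ 0.7438 -0.1599  0.15  ]
head [0.6513 0.1495 0.124 ]
vialA [0.6023 0.3607 0.055 ]
vialB [0.4997 0.3748 0.055 ]
base tl [0.6981 0.2096 0.016 ]
base tr [0.717  0.1042 0.016 ]
base br [0.5953 0.0875 0.016 ]
base bl [0.574  0.1925 0.016 ]
```

View pics/crop_top.png

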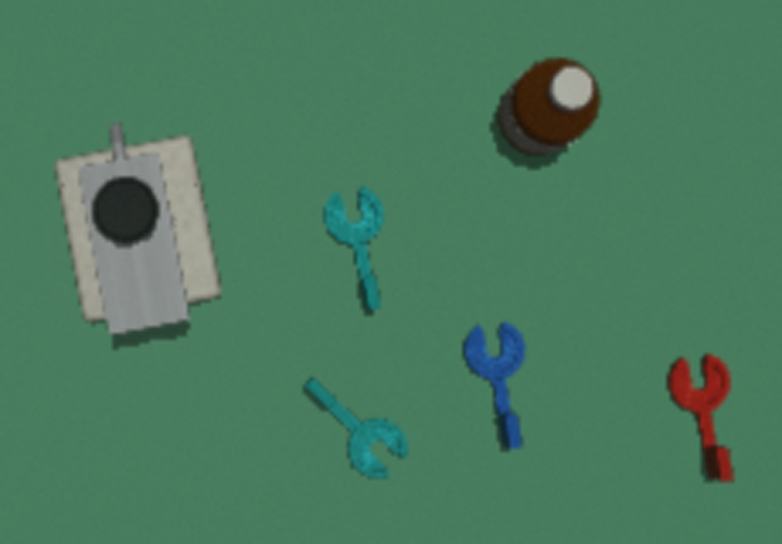

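Call:
play_rows:
  deltas:
    - [[0.2, 0.35, 0], [0, 0, -0.03]]
    - [[0.4, 0.7, 0], [0, 0, -0.06]]
    - [[0.6, 1, 0], [0, 0, -0.1]]
    - [[0.6, 1, 0], [0, 0, -0.1]]
  grip: 0

```text
t: 0.53
ee_pos: [0.3133, -0.3986, 0.2532]
tcp_rot: [-3.139, -0.0, 0.113]
contact_force: [-0.6, 0.2, -0.3]
gripper_width: 0.0856
```

Call:
play_rows:
  deltas:
    - [[0.25, 0.33, 0], [0, 0, 0]]
    - [[0.5, 0.67, 0], [0, 0, 0]]
    - [[0.75, 1, 0], [0, 0, 0]]
    - [[0.75, 1, 0], [0, 0, 0]]

```text
t: 0.87
ee_pos: [0.4033, -0.2794, 0.2534]
tcp_rot: [-3.141, -0.0, 0.119]
contact_force: [0.1, -0.0, -0.6]
gripper_width: 0.0856
```

Call:
play_rows:
  deltas:
    - [[0.25, 0.33, -0.15], [0, 0, 0]]
    - [[0.5, 0.67, -0.3], [0, 0, 0]]
    - [[0.7, 1, -0.4], [0, 0, 0]]
    - [[0.75, 1, -0.4], [0, 0, 0]]
    - [[0.75, 1, -0.4], [0, 0, 0]]

```text
t: 1.28
ee_pos: [0.4938, -0.1579, 0.2033]
tcp_rot: [-3.139, 0.001, 0.123]
contact_force: [0.2, -0.1, 0.4]
gripper_width: 0.0855
```

Run:
```python
from h import *
s,f=wgrab(); print(s['t'],s['ee_pos'],s['tcp_rot'],s['contact_force'])
img=f['img']; cv2.imwrite('pics/w1.png',cv2.resize(img[:,:,::-1],None,fx=1.5,fy=1.5))
hsv=cv2.cvtColor(img,cv2.COLOR_RGB2HSV)
print(wproj(f,(.497,-.14,.042)),wproj(f,(.5588,-.1326,.01)))
```

```text
1.2833 [ 0.49384223 -0.15787107  0.20330845] [-3.13878190e+00  8.99087838e-04  1.22672383e-01] [ 0.16228754 -0.07796414  0.36277568]
(np.float64(232.9064312724317), np.float64(173.34147071909814)) (np.float64(234.2662976819152), np.float64(107.76215110536863))
```

View pics/w1.png

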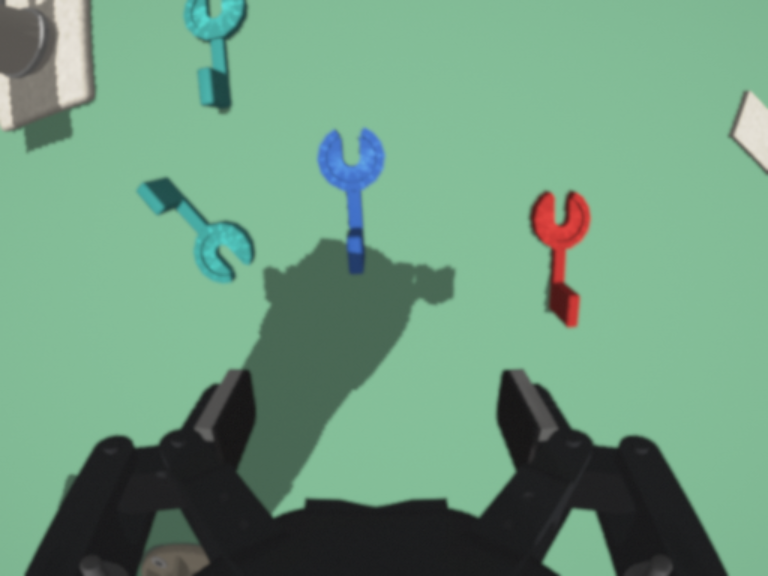

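```bash
cat > clipm.py <<'E'
from h import *
from scipy.optimize import least_squares
def measure(f,z0=0.0,name=None,pred=None,lo=(105,90,40)):
    img=f['img']; hsv=cv2.cvtColor(img,cv2.COLOR_RGB2HSV)
    m=cv2.inRange(hsv,lo,(130,255,255))
    n,l,st,c=cv2.connectedComponentsWithStats(m)
    i=1+np.argmax(st[1:,4]); mm=(l==i).astype(np.uint8); print('comp',st[i],c[i])
    cs,_=cv2.findContours(mm,cv2.RETR_EXTERNAL,cv2.CHAIN_APPROX_NONE)
    k=max(cs,key=len)[:,0,:].astype(float)
    P=np.array([wonz(f,uv,z0+.008)[:2] for uv in k])
    # circle fit with fixed radius 23 mm, robust
    c0=P[np.argsort(-P[:,0])[:len(P)//3]].mean(0) if pred is None else np.array(pred)
    for _ in range(15):
        d=np.linalg.norm(P-c0,axis=1); s=P[(abs(d-.0225)<.0045)]
        a=least_squares(lambda q:np.linalg.norm(s-q,axis=1)-.023,c0,loss='soft_l1',f_scale=.0005).x
        c0=a
    print('C centre',c0.round(4),len(s),'rms',np.sqrt(np.mean((np.linalg.norm(s-c0,axis=1)-.023)**2)).round(5))
    return mm,k,c0
E
python3 - <<'E'
from clipm import *
s,f=wgrab()
mm,k,c0=measure(f,pred=(.56,-.133))
# rows of mask
ys=np.where(mm.any(1))[0]
for y in range(ys.min(),ys.max()+1,3):
    x=np.where(mm[y])[0]; print(y,x.min(),x.max(),len(x),end=' | ')
print()
img=f['img'][75:195,190:290,::-1]; cv2.imwrite('pics/w1c.png',cv2.resize(img,None,fx=5,fy=5,interpolation=cv2.INTER_CUBIC))
E
```

```text
comp [ 210   84   44   97 1622] [232.46609125 120.67694205]
C centre [ 0.5616 -0.1312] 106 rms 0.00123
84 241 241 1 | 87 218 246 13 | 90 215 248 20 | 93 213 250 25 | 96 211 251 29 | 99 211 252 30 | 102 210 253 31 | 105 210 253 32 | 108 211 252 35 | 111 212 251 40 | 114 213 250 38 | 117 216 248 33 | 120 218 244 27 | 123 224 240 17 | 126 229 237 9 | 129 230 237 8 | 132 230 238 9 | 135 230 238 9 | 138 230 238 9 | 141 231 238 8 | 144 231 238 8 | 147 231 239 9 | 150 232 238 7 | 153 231 238 8 | 156 230 238 9 | 159 230 239 10 | 162 229 239 11 | 165 229 240 12 | 168 230 240 11 | 171 230 239 10 | 174 231 239 9 | 177 231 239 9 | 180 233 235 3 |
```

View pics/w1c.png

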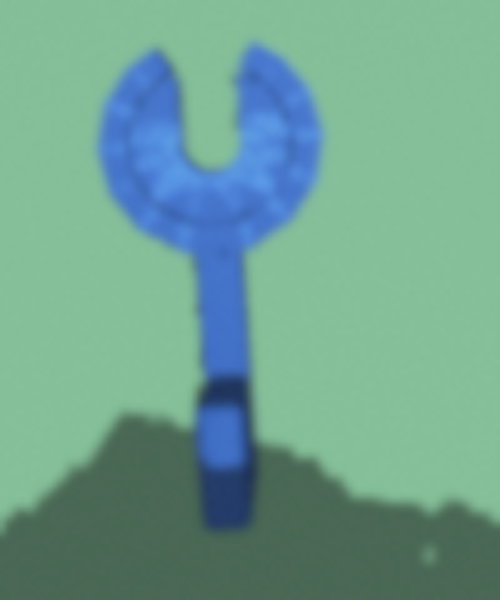

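Run:
```python
from h import *
s,f=wgrab(); c=np.array([.5616,-.1312])
for uv in [(234.5,155.5),(235.5,180.5)]:
    p=wonz(f,uv,.042)[:2]; d=c-p; print(p.round(4),'dist',np.linalg.norm(d).round(4),'yaw',np.arctan2(d[1],d[0]).round(4))
for uv in [(234,130),(234.5,140)]:
    p=wonz(f,uv,.010)[:2]; d=c-p; print(p.round(4),'neck dist',np.linalg.norm(d).round(4),'yaw',np.arctan2(d[1],d[0]).round(4))
```

```text
[ 0.5131 -0.1433] dist 0.05 yaw 0.245
[ 0.4881 -0.147 ] dist 0.0752 yaw 0.2115
[ 0.5336 -0.1389] neck dist 0.029 yaw 0.2673
[ 0.523  -0.1406] neck dist 0.0398 yaw 0.2379
```

Run:
```python
from h import *
s,f=wgrab()
print(wproj(f,(.5616,-.1312,.008)))
pts=[((232.0,95),.01),((232.4,107),.01),((233.7,130),.01),((234,140),.01),((234.5,155.5),.042),((235.5,180.5),.042)]
P=np.array([wonz(f,u,z)[:2] for u,z in pts]); print(P.round(4)); print('yaw',np.arctan(np.polyfit(P[:,0],P[:,1],1)[0]), np.polyval(np.polyfit(P[:,0],P[:,1],1),[.5616,.499]))
```

```text
(np.float64(228.74356201774935), np.float64(102.78319388654411))
[[ 0.5702 -0.1338]
 [ 0.5576 -0.1356]
 [ 0.5334 -0.1397]
 [ 0.5227 -0.1411]
 [ 0.5129 -0.1444]
 [ 0.4878 -0.148 ]]
yaw 0.17420876086297096 [-0.13502091 -0.14603806]
```

Run:
```python
from h import *
s=ctrl.get_state(); print(s['t'],s['ee_pos'],s['tcp_rot'],s['qd'].round(4))
```

```text
1.4833 [ 0.49185618 -0.16290967  0.20545105] [3.14121425e+00 3.24506722e-04 1.16384298e-01] [-0.0211 -0.0089  0.0028 -0.0015  0.0013  0.0016]
```

Run:
```python
from clipm import *
import pickle
s,f=wgrab(); f['s']=s; pickle.dump(f,open('w2.pkl','wb')); print(s['t'],s['ee_pos'],s['tcp_rot'],s['qd'].round(4))
mm,k,c0=measure(f,pred=(.56,-.135))
print(wproj(f,(*c0,.008)))
ys=np.where(mm.any(1))[0]
for y in range(ys.min(),ys.max()+1,3):
    x=np.where(mm[y])[0]; print(y,x.min(),x.max(),len(x),end=' | ')
img=f['img'][70:190,190:290,::-1]; cv2.imwrite('pics/w2c.png',cv2.resize(img,None,fx=5,fy=5,interpolation=cv2.INTER_CUBIC))
cv2.imwrite('pics/w2.png',f['img'][:,:,::-1])
```

```text
1.4833 [ 0.49185618 -0.16290967  0.20545105] [3.14121425e+00 3.24506722e-04 1.16384298e-01] [-0.0211 -0.0089  0.0028 -0.0015  0.0013  0.0016]
comp [ 207   84   43   95 1614] [228.877943   119.61895911]
C centre [ 0.5617 -0.131 ] 106 rms 0.00134
(np.float64(227.76361831441497), np.float64(102.60242824990553))
84 236 239 4 | 87 213 243 16 | 90 211 245 22 | 93 209 247 27 | 96 208 248 29 | 99 207 249 31 | 102 207 249 30 | 105 207 248 31 | 108 208 248 39 | 111 208 247 40 | 114 210 245 36 | 117 213 243 31 | 120 217 239 23 | 123 222 235 14 | 126 226 234 9 | 129 226 234 9 | 132 227 234 8 | 135 227 234 8 | 138 227 235 9 | 141 227 235 9 | 144 227 235 9 | 147 228 235 8 | 150 228 235 8 | 153 227 235 9 | 156 226 235 10 | 159 226 235 10 | 162 226 236 11 | 165 226 236 11 | 168 227 236 10 | 171 227 236 10 | 174 227 236 10 | 177 228 235 8 |
```

View pics/w2c.png

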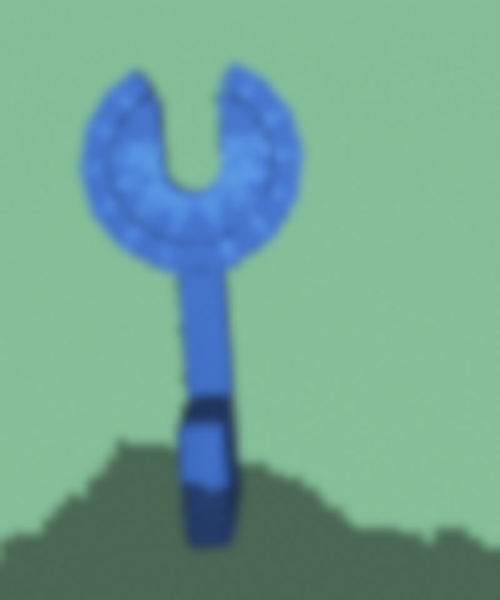

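Run:
```python
from h import *
import pickle; f=pickle.load(open('w2.pkl','rb'))
pts=[((227.9,93),.01),((228.3,107),.01),((230.3,128),.01),((231.2,144),.01),((231,155),.042),((231.8,178.5),.042)]
P=np.array([wonz(f,u,z)[:2] for u,z in pts]); print(P.round(4)); q=np.polyfit(P[:,0],P[:,1],1);print('yaw',np.arctan(q[0]),np.polyval(q,[.5617,.499]))
print(np.linalg.norm(P-[.5617,-.131],axis=1))
```

```text
[[ 0.5719 -0.1302]
 [ 0.5572 -0.1322]
 [ 0.5351 -0.1367]
 [ 0.518  -0.1394]
 [ 0.5129 -0.1418]
 [ 0.4893 -0.1449]]
yaw 0.18273176776123282 [-0.1318255  -0.14341203]
[0.0102382  0.00467755 0.02718085 0.04449816 0.05000077 0.07374332]
```

Call:
play_rows:
  deltas:
    - [[0.06, 0.166, -0.2], [0, 0, 0.016]]
    - [[0.062, 0.166, -0.5], [0, 0, 0.016]]
    - [[0.062, 0.166, -0.8], [0, 0, 0.016]]
    - [[0.062, 0.166, -1], [0, 0, 0.016]]
    - [[0.062, 0.166, -1], [0, 0, 0.016]]
    - [[0.062, 0.166, -1], [0, 0, 0.016]]

```text
t: 2.03
ee_pos: [0.4982, -0.1433, 0.0849]
tcp_rot: [-3.14, 0.002, 0.165]
contact_force: [0.4, -0.5, 1.2]
gripper_width: 0.0857
```

Run:
```python
from h import *
s,f=wgrab(); print(s['t'],s['ee_pos'],s['tcp_rot'],s['qd'].round(3),s['contact_force'])
cv2.imwrite('pics/w3.png',f['img'][:,:,::-1])
```

```text
2.0333 [ 0.49824768 -0.14331746  0.0849411 ] [-3.14026713e+00  2.24863857e-03  1.64746706e-01] [ 0.007 -0.035  0.057  0.013  0.002  0.001] [ 0.40834323 -0.45679607  1.18647089]
```

View pics/w3.png

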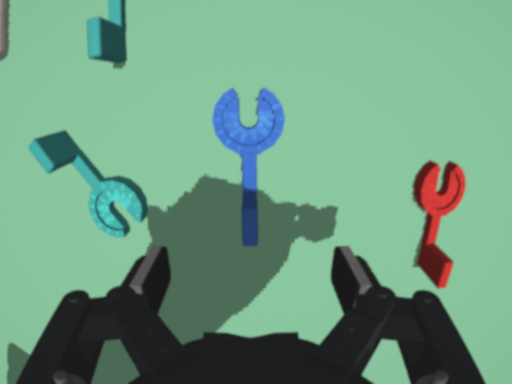

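Call:
play_rows:
  deltas:
    - [[0, 0, -0.15], [0, 0, 0]]
    - [[0, 0, -0.3], [0, 0, 0]]
    - [[0, 0, -0.4], [0, 0, 0]]
    - [[0, 0, -0.45], [0, 0, 0]]
    - [[0, 0, -0.45], [0, 0, 0]]
    - [[0, 0, -0.45], [0, 0, 0]]

```text
t: 2.58
ee_pos: [0.5006, -0.1434, 0.0329]
tcp_rot: [3.14, -0.002, 0.166]
contact_force: [-0.2, -0.4, -0.0]
gripper_width: 0.0851
```

Call:
play_rows:
  deltas:
    - [[0, 0, 0], [0, 0, 0]]
    - [[0, 0, 0], [0, 0, 0]]
    - [[0, 0, 0], [0, 0, 0]]
    - [[0, 0, 0], [0, 0, 0]]
    - [[0, 0, 0], [0, 0, 0]]
    - [[0, 0, 0], [0, 0, 0]]
    - [[0, 0, 0], [0, 0, 0]]
    - [[0, 0, 0], [0, 0, 0]]
  grip: 1

```text
t: 3.25
ee_pos: [0.4997, -0.1426, 0.0315]
tcp_rot: [3.141, -0.0, 0.167]
contact_force: [-0.8, -0.4, 3.2]
gripper_width: 0.0096
```

Run:
```python
from h import *
s,f=wgrab(); print(s)
cv2.imwrite('pics/w4.png',f['img'][:,:,::-1])
```

```text
{'t': 3.25, 'joint_pos': array([-4.32506787e-01,  3.85409207e-01, -4.40766800e-01,  7.44230268e-01,
       -7.96538995e-05,  2.54208052e+00]), 'qd': array([ 0.0002964 , -0.00172883, -0.00113654,  0.00055787,  0.00155533,
       -0.00067512]), 'joint_torque': array([-6.24947646e-02, -4.41746020e+01,  2.26157874e+01, -1.30589381e-01,
       -1.55669876e-02,  7.41455597e-05]), 'ee_pos': array([ 0.49972719, -0.14261405,  0.03152112]), 'tcp_rot': array([ 3.14130681e+00, -2.77087252e-04,  1.67005371e-01]), 'contact_force': array([-0.84335585, -0.42920187,  3.23706459]), 'moment': array([0.05327134, 0.04671302, 0.00582678]), 'gripper_width': 0.009606047169785406}
```

View pics/w4.png

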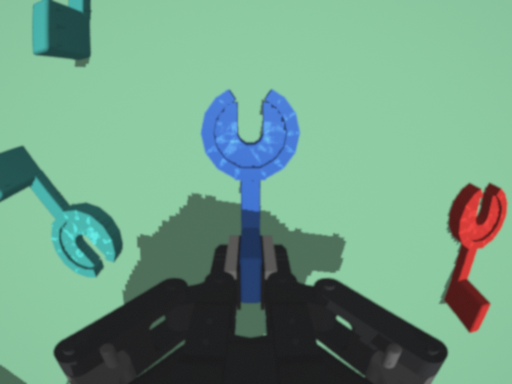

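Call:
play_rows:
  deltas:
    - [[0, 0, 0.1], [0, 0, 0]]
    - [[0, 0, 0.35], [0, 0, 0]]
    - [[0, 0, 0.65], [0, 0, 0]]
    - [[0, 0, 1], [0, 0, 0]]
    - [[0, 0, 1], [0, 0, 0]]

```text
t: 3.72
ee_pos: [0.5033, -0.1442, 0.1587]
tcp_rot: [3.135, -0.009, 0.167]
contact_force: [2.3, -0.2, 0.2]
gripper_width: 0.0092
```

Call:
play_rows:
  deltas:
    - [[0, 0.25, 0.1], [0, 0, 0]]
    - [[0, 0.5, 0.3], [0, 0, 0]]
    - [[0, 0.75, 0.4], [0, 0, 0]]
    - [[0, 1, 0.4], [0, 0, 0]]
    - [[0, 1, 0.4], [0, 0, 0]]

```text
t: 4.13
ee_pos: [0.4994, -0.0186, 0.2001]
tcp_rot: [-3.14, -0.002, 0.172]
contact_force: [-0.9, 0.8, -0.9]
gripper_width: 0.0092
```

Call:
play_rows:
  deltas:
    - [[0, 0.25, 0], [0, 0, 0]]
    - [[0, 0.5, 0], [0, 0, 0]]
    - [[0, 0.75, 0], [0, 0, 0]]
    - [[0, 1, 0], [0, 0, 0]]
    - [[0, 1, 0], [0, 0, 0]]
    - [[0, 1, 0], [0, 0, 0]]

```text
t: 4.63
ee_pos: [0.4992, 0.0984, 0.1987]
tcp_rot: [3.141, 0.001, 0.17]
contact_force: [0.4, 0.1, -0.6]
gripper_width: 0.0092
```

Call:
play_rows:
  deltas:
    - [[0, 0.13, 0], [0, 0, -0.01]]
    - [[0, 0.26, 0], [0, 0, -0.01]]
    - [[0, 0.26, 0], [0, 0, -0.01]]
    - [[0, 0.26, 0], [0, 0, -0.01]]
    - [[0, 0.26, 0], [0, 0, -0.01]]
    - [[0, 0.26, 0], [0, 0, -0.01]]

```text
t: 5.13
ee_pos: [0.4996, 0.1274, 0.1992]
tcp_rot: [3.141, 0.0, 0.134]
contact_force: [-0.2, -0.1, -1.5]
gripper_width: 0.0092
```

Run:
```python
from h import *
import pickle
s,f=wgrab(); f['s']=s; pickle.dump(f,open('w5.pkl','wb')); print(s['t'],s['ee_pos'],s['tcp_rot'],s['qd'].round(4),s['contact_force'],s['gripper_width'])
cv2.imwrite('pics/w5.png',cv2.resize(f['img'][:,:,::-1],None,fx=1.5,fy=1.5))
t=ctrl.grab_frame('top'); cv2.imwrite('pics/t5.png',cv2.resize(t['img'][120:240,160:280,::-1],None,fx=5,fy=5,interpolation=cv2.INTER_CUBIC)); pickle.dump(t,open('t5.pkl','wb'))
t=ctrl.grab_frame('scene'); cv2.imwrite('pics/s5.png',cv2.resize(t['img'][160:290,220:350,::-1],None,fx=4.5,fy=4.5,interpolation=cv2.INTER_CUBIC)); pickle.dump(t,open('s5.pkl','wb'))
```

```text
5.1333 [0.49961776 0.12741713 0.19916178] [3.14107530e+00 3.79681898e-04 1.34132279e-01] [ 0.0019 -0.0004  0.0009 -0.0004  0.0009  0.0038] [-0.23908579 -0.10008494 -1.48299304] 0.009179077815412637
```

View pics/w5.png

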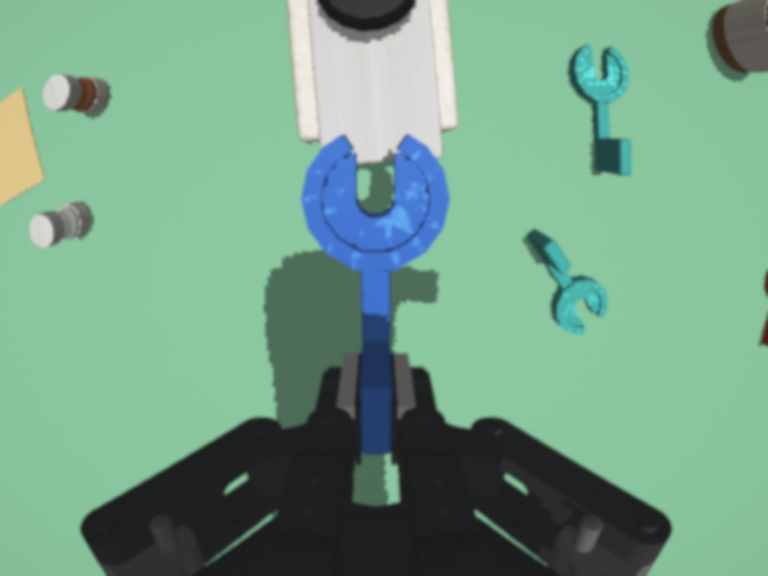

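View pics/t5.png

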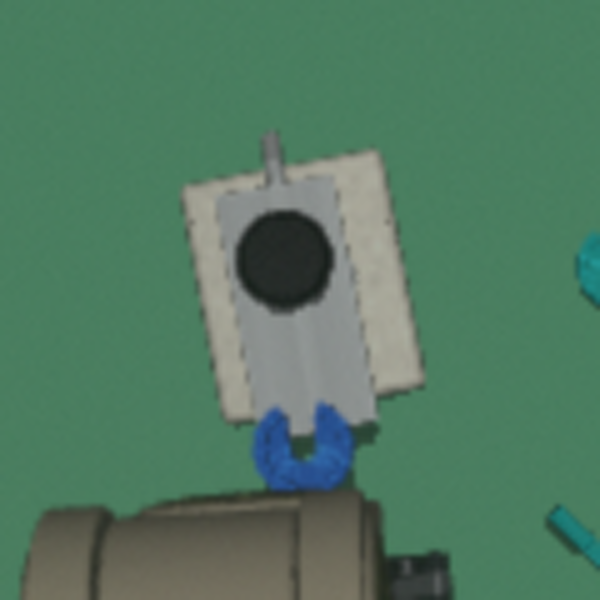

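View pics/s5.png

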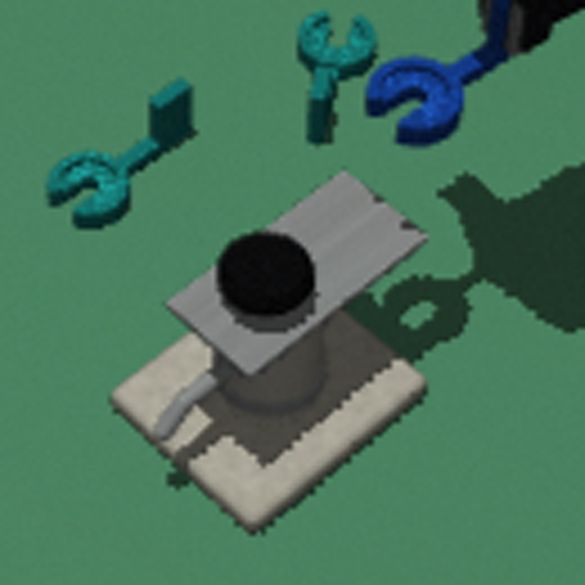

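Run:
```python
from h import *
import pickle
f=pickle.load(open('w5.pkl','rb'))
cv2.imwrite('pics/w5c.png',cv2.resize(f['img'][0:150,185:315,::-1],None,fx=5,fy=5,interpolation=cv2.INTER_CUBIC)[:,:])
f=pickle.load(open('t5.pkl','rb'))
P={n:onz(f,(160+u/5,120+v/5),.1)[:2] for n,u,v in [('tl',217,197),('tr',335,178),('br',378,418),('bl',255,437)]}
print({k:v.round(4) for k,v in P.items()})
d=lambda a,b:(np.linalg.norm(P[a]-P[b]).round(4),np.arctan2(*(P[a]-P[b])[::-1]).round(3))
print(d('tl','bl'),d('tr','br'),d('tl','tr'),d('bl','br'))
hsv=cv2.cvtColor(f['img'],cv2.COLOR_RGB2GRAY)
m=(hsv<45).astype(np.uint8)[150:195,190:245]; n,l,st,c=cv2.connectedComponentsWithStats(m); i=1+np.argmax(st[1:,4]); uv=c[i]+[190,150]; print('head',uv,st[i],onz(f,uv,.124))
```

```text
{'tl': array([0.6835, 0.186 ]), 'tr': array([0.6946, 0.1279]), 'br': array([0.5762, 0.1032]), 'bl': array([0.5652, 0.1636])}
(np.float64(0.1204), np.float64(0.187)) (np.float64(0.121), np.float64(0.206)) (np.float64(0.0592), np.float64(1.759)) (np.float64(0.0614), np.float64(1.751))
head [216.45769231 171.40384615] [ 18  13  18  18 260] [0.6527155  0.15087355 0.124     ]
```

View pics/w5c.png

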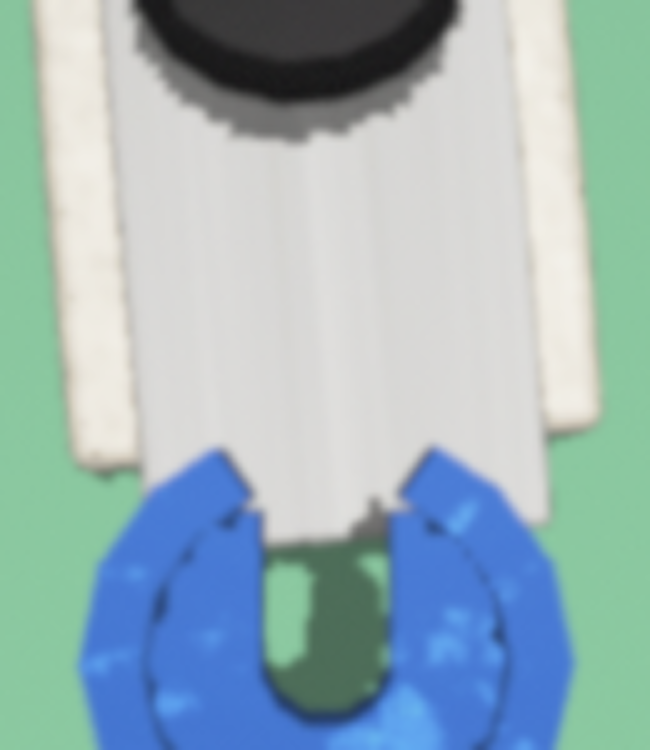

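Run:
```python
from h import *
import pickle
f=pickle.load(open('w5.pkl','rb'))
def e(nm,pts,z):
    P=np.array([wonz(f,(185+u/5,v/5),z)[:2] for u,v in pts]); d=P[0]-P[-1]; print(nm,P.round(4).tolist(),'yaw',np.arctan2(d[1],d[0]).round(4)); return P
L=e('L',[(102,5),(122,240),(145,480)],.1); Rr=e('R',[(509,5),(528,250),(549,520)],.1)
F=e('F',[(265,545),(390,540),(548,522)],.1)
e('baseL',[(35,5),(78,460)],.014); e('baseR',[(567,5),(600,410)],.014)
e('headlow',[(292,100)],.114)
# clip in hand, underside z = ee_z-.031
print('clip underside expect',f['s']['ee_pos'][2]-.031)
z=f['s']['ee_pos'][2]-.031+.013
e('clip sides',[(80,662),(575,662)],z); 
e('slot',[(262,620),(388,620)],z-.003)
```

```text
L [[0.6477, 0.1802], [0.6115, 0.1721], [0.5765, 0.1642]] yaw 0.2204
R [[0.6553, 0.1217], [0.6179, 0.114], [0.5787, 0.1052]] yaw 0.2122
F [[0.569, 0.1457], [0.5722, 0.1278], [0.5784, 0.1053]] yaw 1.7979
baseL [[0.673, 0.2105], [0.5772, 0.1886]] yaw 0.2252
baseR [[0.6867, 0.1034], [0.6018, 0.0852]] yaw 0.2119
headlow [[0.632, 0.1498]] yaw 0.0
clip underside expect 0.16816177675355476
clip sides [[0.5607, 0.1587], [0.567, 0.113]] yaw 1.7057
slot [[0.5664, 0.1424], [0.568, 0.1307]] yaw 1.7055
```

Call:
play_rows:
  deltas:
    - [[0.1, -0.01, -0.15], [0, 0, 0.012]]
    - [[0.2, -0.02, -0.3], [0, 0, 0.025]]
    - [[0.23, -0.02, -0.42], [0, 0, 0.025]]
    - [[0.23, -0.02, -0.48], [0, 0, 0.025]]
    - [[0.23, -0.02, -0.48], [0, 0, 0.025]]
    - [[0.23, -0.02, -0.48], [0, 0, 0.025]]
    - [[0.23, -0.02, -0.48], [0, 0, 0.025]]
    - [[0.23, -0.02, -0.48], [0, 0, 0.025]]

```text
t: 5.95
ee_pos: [0.5276, 0.1263, 0.1429]
tcp_rot: [3.141, -0.002, 0.214]
contact_force: [-0.1, -0.5, -0.9]
gripper_width: 0.009
```

Run:
```python
from h import *
import pickle
s,f=wgrab(); f['s']=s; pickle.dump(f,open('w6.pkl','wb')); print(s['t'],s['ee_pos'],s['tcp_rot'],s['qd'].round(4),s['contact_force'],s['gripper_width'])
cv2.imwrite('pics/w6.png',cv2.resize(f['img'][0:200,150:350,::-1],None,fx=4,fy=4,interpolation=cv2.INTER_CUBIC)[:600])
t=ctrl.grab_frame('scene'); cv2.imwrite('pics/s6.png',cv2.resize(t['img'][160:290,220:350,::-1],None,fx=4.5,fy=4.5,interpolation=cv2.INTER_CUBIC)); pickle.dump(t,open('s6.pkl','wb'))
```

```text
5.95 [0.52756662 0.12631104 0.14288131] [ 3.14128018e+00 -1.74395764e-03  2.14082231e-01] [ 0.0008 -0.0013  0.0003 -0.0043  0.0004 -0.0018] [-0.12865404 -0.50383111 -0.93674421] 0.008981908591371473
```

View pics/w6.png

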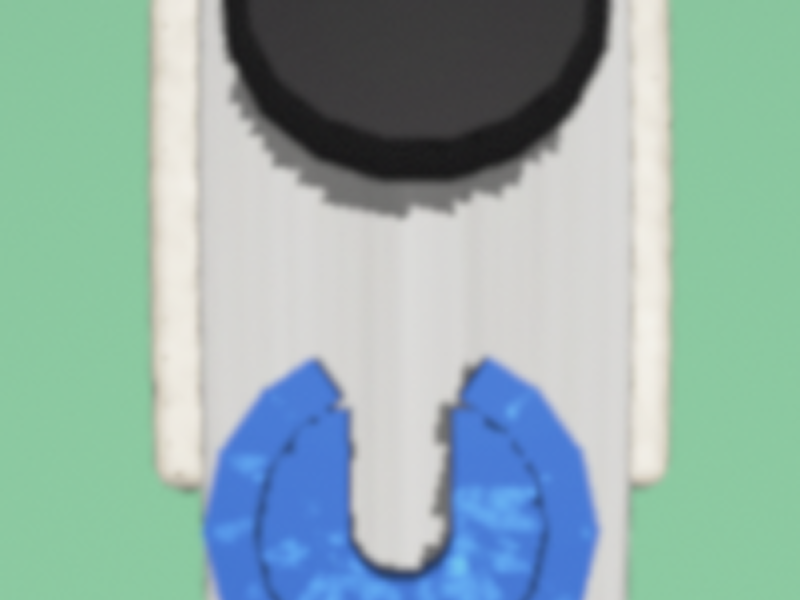

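View pics/s6.png

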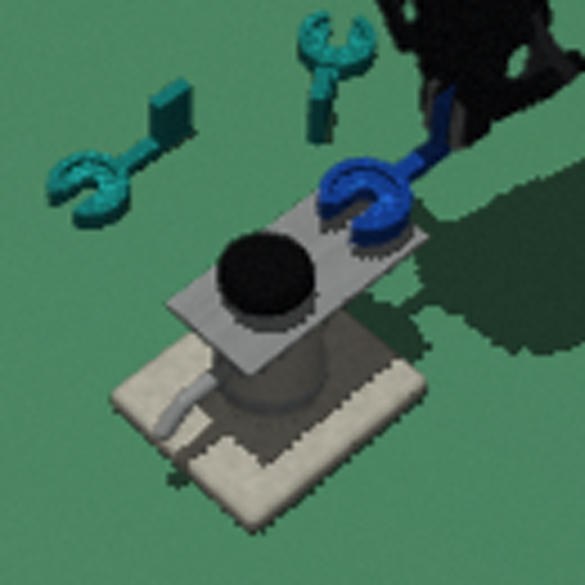

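Run:
```python
from h import *
import pickle
f=pickle.load(open('w6.pkl','rb'))
w=lambda u,v,z:wonz(f,(150+u/4,v/4),z)[:2]
A=[w(198,100,.1),w(203,440,.1)];B=[w(630,100,.1),w(633,440,.1)]
for P in(A,B): d=P[0]-P[1]; print(np.round(P,4).tolist(),np.arctan2(d[1],d[0]).round(4))
m=[(A[i]+B[i])/2 for i in(0,1)]; print('mids',np.round(m,4),'w',[np.linalg.norm(A[i]-B[i]).round(4) for i in (0,1)])
d=m[0]-m[1]; yaw=np.arctan2(d[1],d[0]); print('yaw',yaw)
z=f['s']['ee_pos'][2]-.031
c=(w(203,530,z+.010)+w(600,530,z+.010))/2; sl=(w(351,500,z+.01)+w(451,500,z+.01))/2; print('clip',c,sl, 'width',np.linalg.norm(w(203,530,z+.010)-w(600,530,z+.010)))
h=(w(222,10,.117)+w(611,10,.117))/2
for y in (yaw,.213):
    n=np.array([-np.sin(y),np.cos(y)])
    print('clip lateral vs deck',(c-m[1])@n,(sl-m[1])@n,'head',(h-m[1])@n,h,np.linalg.norm(w(222,10,.117)-w(611,10,.117)))
u=np.array([np.cos(.213),np.sin(.213)]);n=np.array([-u[1],u[0]])
hf=w(410,180,.114); print('head front',hf)
for o in ([.6496,.1512],): print('m',[( (k-o)@u,(k-o)@n) for k in m+[c,sl,hf]])
```

```text
[[0.6406, 0.1787], [0.5942, 0.1683]] 0.2213
[[0.6532, 0.122], [0.6069, 0.111]] 0.2327
mids [[0.6469 0.1504]
 [0.6005 0.1397]] w [np.float64(0.0581), np.float64(0.0586)]
yaw 0.22700931311097391
clip [0.59049342 0.13982666] [0.59374984 0.14059837] width 0.04735580478332177
clip lateral vs deck 0.0024195104443410094 0.002438512403898636 head -0.00021759365716402838 [0.65441926 0.1518864 ] 0.04700231626762372
clip lateral vs deck 0.002282803004757526 0.002348684573122578 head 0.0005565328149429205 [0.65441926 0.1518864 ] 0.04700231626762372
head front [0.63240281 0.14791526]
m [(np.float64(-0.0028022821816640316), np.float64(-0.0002375378009805269)), (np.float64(-0.05040044743309501), np.float64(-0.0009043990283178108)), (np.float64(-0.06017508280730591), np.float64(0.0013784039764397147)), (np.float64(-0.05682911739003449), np.float64(0.0014442855448047666)), (np.float64(-0.017502928601390393), np.float64(0.0004248538239036704))]
```

Call:
play_rows:
  deltas:
    - [[0.005, -0.021, -0.02], [0, 0, 0.002]]
    - [[0.005, -0.021, -0.05], [0, 0, 0.002]]
    - [[0.005, -0.021, -0.07], [0, 0, 0.002]]
    - [[0.005, -0.021, -0.07], [0, 0, 0.002]]
    - [[0.005, -0.021, -0.07], [0, 0, 0.002]]
    - [[0.005, -0.021, -0.07], [0, 0, 0.002]]
    - [[0.005, -0.021, -0.07], [0, 0, 0.002]]
    - [[0.005, -0.021, -0.07], [0, 0, 0.002]]

```text
t: 6.72
ee_pos: [0.5278, 0.1237, 0.1334]
tcp_rot: [3.141, -0.0, 0.22]
contact_force: [-0.1, -0.9, -0.7]
gripper_width: 0.0092
```

```bash
cat > st.py <<'E'
from h import *
s=ctrl.get_state(); print(s['t'],s['ee_pos'].round(5),s['tcp_rot'].round(4),'F',s['contact_force'].round(2),'M',s['moment'].round(3),s['gripper_width'].round(4))
e=s['ee_pos'][:2]-np.array([.6496,.1512]); y=.22
u=np.array([np.cos(y),np.sin(y)]);n=np.array([-u[1],u[0]]);F=s['contact_force'][:2]
print('pump frame clip origin x %.4f y %.4f  F along %.2f lat %.2f'%(e@u+.063,e@n,F@u,F@n))
E
python3 - <<'E'
import st; from h import *
import pickle
s,f=wgrab(); f['s']=s; pickle.dump(f,open('w7.pkl','wb'))
cv2.imwrite('pics/w7.png',cv2.resize(f['img'][0:200,150:350,::-1],None,fx=4,fy=4,interpolation=cv2.INTER_CUBIC)[:600])
E
```

```text
Traceback (most recent call last):
  File "st.py", line 2, in <module>
    s=ctrl.get_state(); print(s['t'],s['ee_pos'].round(5),s['tcp_rot'].round(4),'F',s['contact_force'].round(2),'M',s['moment'].round(3),s['gripper_width'].round(4))
                                                                                                                                         ^^^^^^^^^^^^^^^^^^^^^^^^
AttributeError: 'float' object has no attribute 'round'
```

```bash
sed -i "s/s\['gripper_width'\].round(4)/s['gripper_width']/" st.py
python3 - <<'E'
import st; from h import *
import pickle
s,f=wgrab(); f['s']=s; pickle.dump(f,open('w7.pkl','wb'))
cv2.imwrite('pics/w7.png',cv2.resize(f['img'][0:200,150:350,::-1],None,fx=4,fy=4,interpolation=cv2.INTER_CUBIC)[:600])
E
```

```text
6.7167 [0.52781 0.12371 0.13338] [ 3.1415e+00 -1.0000e-04  2.2030e-01] F [-0.11 -0.9  -0.69] M [ 0.031 -0.016 -0.036] 0.009152280551297293
pump frame clip origin x -0.0618 y -0.0002  F along -0.30 lat -0.85
```

View pics/w7.png

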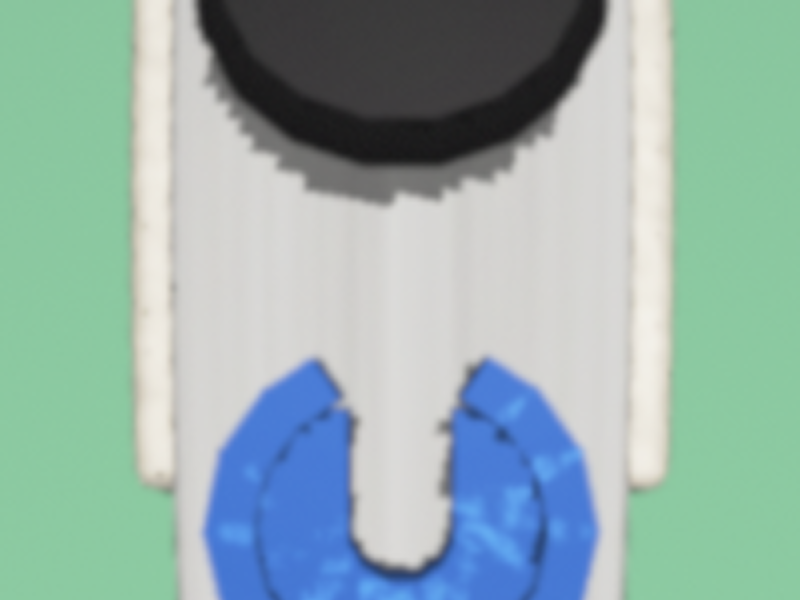

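Call:
play_rows:
  deltas:
    - [[0, 0, -0.005], [0, 0, 0]]
    - [[0, 0, -0.01], [0, 0, 0]]
    - [[0, 0, -0.01], [0, 0, 0]]
    - [[0, 0, -0.01], [0, 0, 0]]
    - [[0, 0, -0.01], [0, 0, 0]]
    - [[0, 0, -0.01], [0, 0, 0]]

```text
t: 7.27
ee_pos: [0.5278, 0.1237, 0.1321]
tcp_rot: [3.142, -0.0, 0.22]
contact_force: [-0.5, -0.1, -1.3]
gripper_width: 0.0091
```

Call:
play_rows:
  deltas:
    - [[0, 0, -0.003], [0, 0, 0]]
    - [[0, 0, -0.006], [0, 0, 0]]
    - [[0, 0, -0.006], [0, 0, 0]]
    - [[0, 0, -0.006], [0, 0, 0]]
    - [[0, 0, -0.006], [0, 0, 0]]
    - [[0, 0, -0.006], [0, 0, 0]]

```text
t: 7.77
ee_pos: [0.5278, 0.1237, 0.1315]
tcp_rot: [3.141, -0.0, 0.22]
contact_force: [-0.4, -0.3, 1.3]
gripper_width: 0.0087
```

Call:
play_rows:
  deltas:
    - [[0.016, 0.0035, 0], [0, 0, 0]]
    - [[0.032, 0.007, 0], [0, 0, 0]]
    - [[0.048, 0.0105, 0], [0, 0, 0]]
    - [[0.064, 0.014, 0], [0, 0, 0]]
    - [[0.081, 0.018, 0], [0, 0, 0]]
    - [[0.098, 0.022, 0], [0, 0, 0]]
    - [[0.098, 0.022, 0], [0, 0, 0]]
    - [[0.098, 0.022, 0], [0, 0, 0]]

```text
t: 8.43
ee_pos: [0.5401, 0.1264, 0.1315]
tcp_rot: [3.141, -0.001, 0.22]
contact_force: [0.1, -0.7, 2.2]
gripper_width: 0.0095
```

Run:
```python
import st; from h import *
import pickle
s,f=wgrab(); f['s']=s; pickle.dump(f,open('w8.pkl','wb'))
cv2.imwrite('pics/w8.png',cv2.resize(f['img'][0:200,150:350,::-1],None,fx=4,fy=4,interpolation=cv2.INTER_CUBIC)[:600])
t=ctrl.grab_frame('scene'); cv2.imwrite('pics/s8.png',cv2.resize(t['img'][160:290,220:350,::-1],None,fx=4.5,fy=4.5,interpolation=cv2.INTER_CUBIC))
```

```text
8.4333 [0.54014 0.12645 0.13147] [ 3.1415e+00 -1.0000e-03  2.2040e-01] F [ 0.05 -0.69  2.22] M [ 0.018 -0.013  0.053] 0.009457327086890593
pump frame clip origin x -0.0492 y -0.0003  F along -0.10 lat -0.69
```

View pics/w8.png

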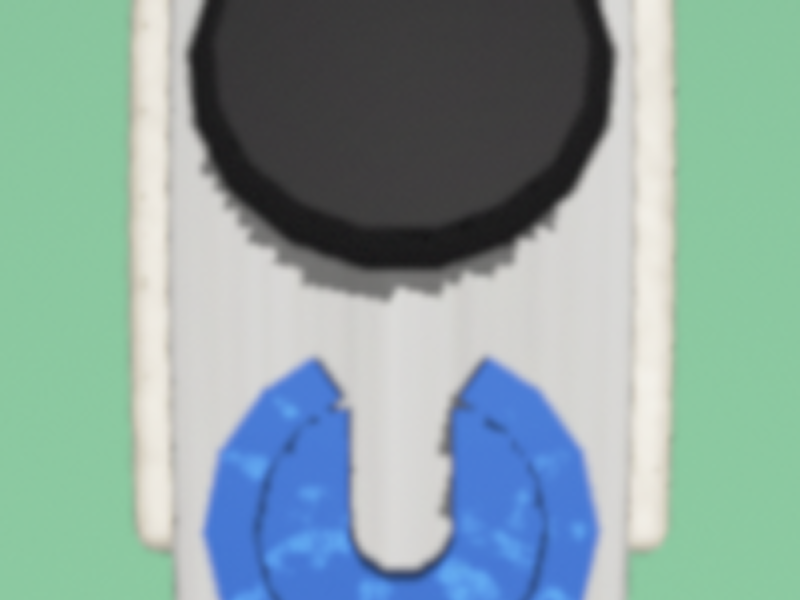

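View pics/s8.png

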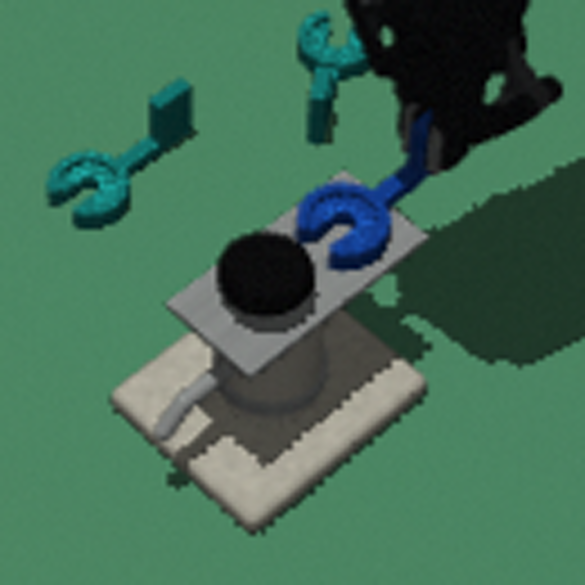

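Call:
play_rows:
  deltas:
    - [[0.014, 0.003, 0], [0, 0, 0]]
    - [[0.028, 0.006, 0], [0, 0, 0]]
    - [[0.042, 0.009, 0], [0, 0, 0]]
    - [[0.056, 0.0125, 0], [0, 0, 0]]
    - [[0.07, 0.0155, 0], [0, 0, 0]]
    - [[0.081, 0.018, 0], [0, 0, 0]]
    - [[0.081, 0.018, 0], [0, 0, 0]]

```text
t: 9.12
ee_pos: [0.5495, 0.1286, 0.1315]
tcp_rot: [3.141, -0.0, 0.22]
contact_force: [-2.2, -0.1, 5.4]
gripper_width: 0.009
```

Call:
play_rows:
  deltas:
    - [[0.01, 0.002, 0], [0, 0, 0]]
    - [[0.02, 0.0045, 0], [0, 0, 0]]
    - [[0.03, 0.0065, 0], [0, 0, 0]]
    - [[0.04, 0.009, 0], [0, 0, 0]]
    - [[0.04, 0.009, 0], [0, 0, 0]]

```text
t: 9.53
ee_pos: [0.5541, 0.1296, 0.1315]
tcp_rot: [3.141, 0.0, 0.22]
contact_force: [-2.8, -1.0, 5.0]
gripper_width: 0.0093
```

Call:
play_rows:
  deltas:
    - [[0.01, 0.002, 0.003], [0, 0, 0]]
    - [[0.02, 0.0045, 0.003], [0, 0, 0]]
    - [[0.03, 0.0065, 0.003], [0, 0, 0]]
    - [[0.04, 0.009, 0.003], [0, 0, 0]]
    - [[0.04, 0.009, 0.003], [0, 0, 0]]

```text
t: 9.95
ee_pos: [0.5575, 0.1304, 0.1316]
tcp_rot: [3.141, 0.003, 0.22]
contact_force: [-7.1, -2.6, 7.0]
gripper_width: 0.0091
```

Run:
```python
import st; from h import *
import pickle
s,f=wgrab(); f['s']=s
cv2.imwrite('pics/w9.png',cv2.resize(f['img'][0:200,150:350,::-1],None,fx=4,fy=4,interpolation=cv2.INTER_CUBIC)[:600])
t=ctrl.grab_frame('scene'); cv2.imwrite('pics/s9.png',cv2.resize(t['img'][160:290,220:350,::-1],None,fx=4.5,fy=4.5,interpolation=cv2.INTER_CUBIC))
```

```text
9.95 [0.55753 0.13041 0.13156] [3.1415e+00 3.0000e-03 2.2020e-01] F [-7.06 -2.57  7.01] M [-0.251  1.048 -0.011] 0.00909097435436202
pump frame clip origin x -0.0314 y -0.0002  F along -7.45 lat -0.97
```

View pics/w9.png

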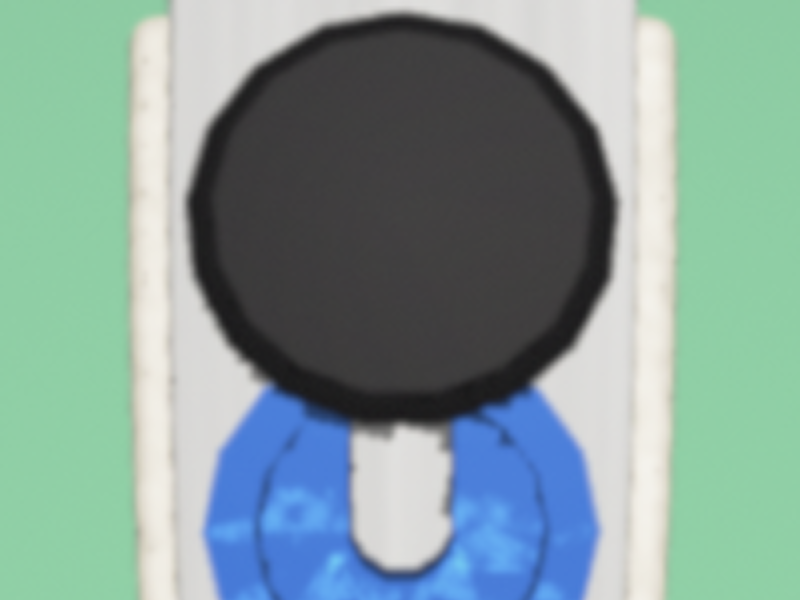

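View pics/s9.png

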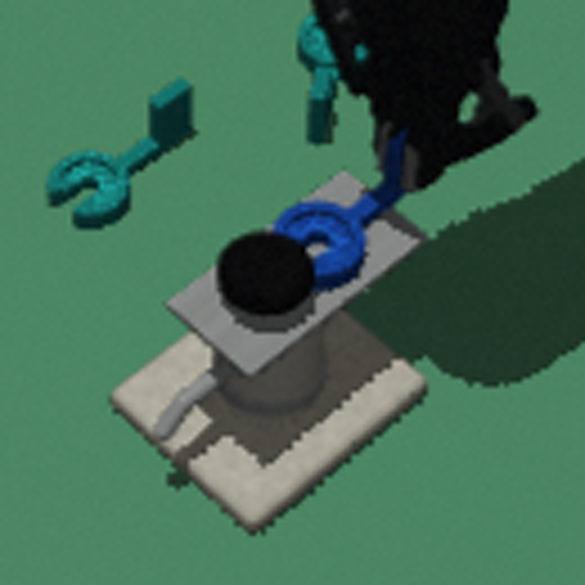

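Call:
play_rows:
  deltas:
    - [[0, 0, 0.002], [0, 0, 0]]
    - [[0.003, 0.001, 0.004], [0, 0, 0]]
    - [[0.007, 0.0015, 0.004], [0, 0, 0]]
    - [[0.01, 0.002, 0.004], [0, 0, 0]]
    - [[0.01, 0.002, 0.004], [0, 0, 0]]

```text
t: 10.47
ee_pos: [0.5587, 0.1307, 0.1316]
tcp_rot: [-3.142, 0.003, 0.22]
contact_force: [-6.5, -0.2, 3.5]
gripper_width: 0.0096
```

```bash
python3 st.py
```

```text
10.4667 [0.55866 0.13071 0.13163] [-3.1416  0.0032  0.2203] F [-6.51 -0.16  3.5 ] M [-0.254  0.929  0.061] 0.009551168330211062
pump frame clip origin x -0.0302 y -0.0001  F along -6.39 lat 1.26
```

Call:
play_rows:
  deltas:
    - [[0.004, 0.001, 0], [0, 0, 0]]
    - [[0.008, 0.002, 0], [0, 0, 0]]
    - [[0.012, 0.0025, 0], [0, 0, 0]]
    - [[0.016, 0.0035, 0], [0, 0, 0]]
    - [[0.016, 0.0035, 0], [0, 0, 0]]
    - [[0.016, 0.0035, 0], [0, 0, 0]]

```text
t: 10.97
ee_pos: [0.5606, 0.1312, 0.1317]
tcp_rot: [-3.141, 0.003, 0.22]
contact_force: [-5.4, -1.7, 3.6]
gripper_width: 0.0091
```

Call:
play_rows:
  deltas:
    - [[0.004, 0.001, 0], [0, 0, 0]]
    - [[0.008, 0.002, 0], [0, 0, 0]]
    - [[0.012, 0.0025, 0], [0, 0, 0]]
    - [[0.016, 0.0035, 0], [0, 0, 0]]
    - [[0.016, 0.0035, 0], [0, 0, 0]]
    - [[0.016, 0.0035, 0], [0, 0, 0]]

```text
t: 11.47
ee_pos: [0.5625, 0.1316, 0.1316]
tcp_rot: [-3.141, 0.003, 0.22]
contact_force: [-6.5, -1.2, 4.0]
gripper_width: 0.0091
```

```bash
python3 st.py
```

```text
11.4667 [0.56246 0.13157 0.13162] [-3.1415  0.0033  0.2203] F [-6.54 -1.25  4.  ] M [-0.229  0.935  0.011] 0.009125919685770692
pump frame clip origin x -0.0263 y -0.0001  F along -6.66 lat 0.21
```

Call:
play_rows:
  deltas:
    - [[0.005, 0.001, 0], [0, 0, 0]]
    - [[0.01, 0.002, 0], [0, 0, 0]]
    - [[0.015, 0.0035, 0], [0, 0, 0]]
    - [[0.02, 0.0045, 0], [0, 0, 0]]
    - [[0.025, 0.0055, 0], [0, 0, 0]]
    - [[0.03, 0.0065, 0], [0, 0, 0]]
    - [[0.03, 0.0065, 0], [0, 0, 0]]

```text
t: 12.05
ee_pos: [0.5663, 0.1324, 0.1316]
tcp_rot: [-3.141, 0.003, 0.22]
contact_force: [-4.5, -0.3, 4.4]
gripper_width: 0.0092
```

Call:
play_rows:
  deltas:
    - [[0.005, 0.001, 0], [0, 0, 0]]
    - [[0.01, 0.002, 0], [0, 0, 0]]
    - [[0.015, 0.0035, 0], [0, 0, 0]]
    - [[0.02, 0.0045, 0], [0, 0, 0]]
    - [[0.025, 0.0055, 0], [0, 0, 0]]
    - [[0.03, 0.0065, 0], [0, 0, 0]]
    - [[0.03, 0.0065, 0], [0, 0, 0]]

```text
t: 12.63
ee_pos: [0.5698, 0.1331, 0.1316]
tcp_rot: [-3.142, 0.003, 0.22]
contact_force: [-5.1, -1.4, 3.3]
gripper_width: 0.009
```

Run:
```python
import st; from h import *
s,f=wgrab()
cv2.imwrite('pics/w10.png',cv2.resize(f['img'][0:200,150:350,::-1],None,fx=4,fy=4,interpolation=cv2.INTER_CUBIC)[:600])
t=ctrl.grab_frame('scene'); cv2.imwrite('pics/s10.png',cv2.resize(t['img'][160:290,220:350,::-1],None,fx=4.5,fy=4.5,interpolation=cv2.INTER_CUBIC))
```

```text
12.6333 [0.56978 0.13312 0.13162] [-3.1415e+00  3.1000e-03  2.2030e-01] F [-5.14 -1.44  3.27] M [-0.243  0.892  0.002] 0.009031366074469731
pump frame clip origin x -0.0188 y -0.0002  F along -5.33 lat -0.28
```

View pics/w10.png

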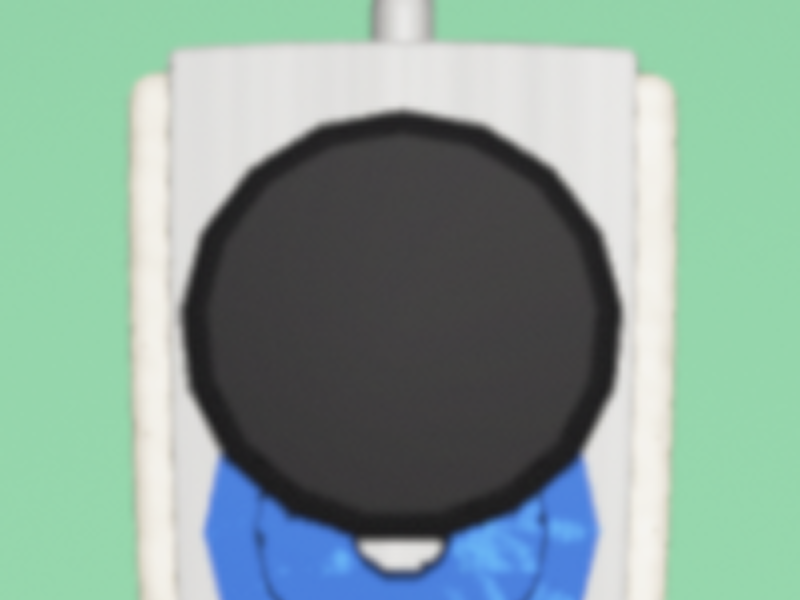

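View pics/s10.png

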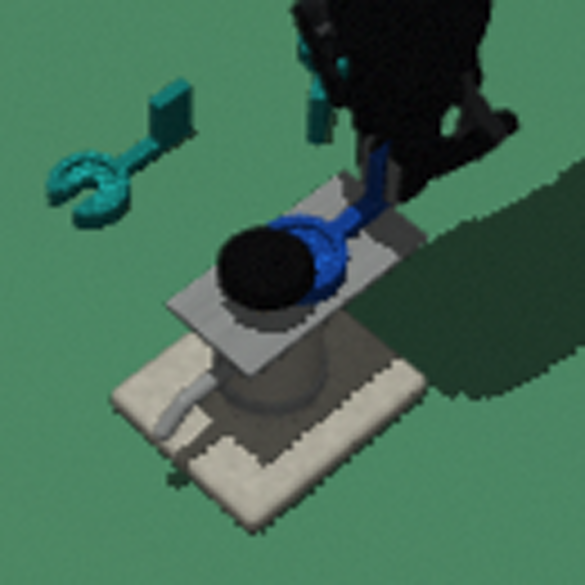

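Call:
play_rows:
  deltas:
    - [[0.005, 0.001, 0], [0, 0, 0]]
    - [[0.01, 0.002, 0], [0, 0, 0]]
    - [[0.015, 0.0035, 0], [0, 0, 0]]
    - [[0.02, 0.0045, 0], [0, 0, 0]]
    - [[0.025, 0.0055, 0], [0, 0, 0]]
    - [[0.03, 0.0065, 0], [0, 0, 0]]
    - [[0.035, 0.0078, 0], [0, 0, 0]]
    - [[0.04, 0.009, 0], [0, 0, 0]]

```text
t: 13.4
ee_pos: [0.5744, 0.1342, 0.1316]
tcp_rot: [-3.141, 0.003, 0.22]
contact_force: [-6.4, -1.3, 4.1]
gripper_width: 0.0091
```

Call:
play_rows:
  deltas:
    - [[0.005, 0.001, 0], [0, 0, 0]]
    - [[0.01, 0.002, 0], [0, 0, 0]]
    - [[0.015, 0.0035, 0], [0, 0, 0]]
    - [[0.02, 0.0045, 0], [0, 0, 0]]
    - [[0.025, 0.0055, 0], [0, 0, 0]]
    - [[0.03, 0.0065, 0], [0, 0, 0]]
    - [[0.03, 0.0065, 0], [0, 0, 0]]

```text
t: 13.98
ee_pos: [0.5795, 0.1353, 0.1317]
tcp_rot: [-3.141, 0.0, 0.22]
contact_force: [-1.8, -0.1, -1.2]
gripper_width: 0.0092
```

```bash
python3 st.py
```

```text
13.9833 [0.57952 0.13525 0.13171] [-3.1415e+00  4.0000e-04  2.2040e-01] F [-1.79 -0.13 -1.24] M [-0.008  0.488  0.025] 0.009194718582581857
pump frame clip origin x -0.0089 y -0.0003  F along -1.77 lat 0.27
```

Run:
```python
import st; from h import *
s,f=wgrab()
cv2.imwrite('pics/w11.png',cv2.resize(f['img'][0:200,150:350,::-1],None,fx=4,fy=4,interpolation=cv2.INTER_CUBIC)[:600])
t=ctrl.grab_frame('scene'); cv2.imwrite('pics/s11.png',cv2.resize(t['img'][160:290,220:350,::-1],None,fx=4.5,fy=4.5,interpolation=cv2.INTER_CUBIC))
```

```text
13.9833 [0.57952 0.13525 0.13171] [-3.1415e+00  4.0000e-04  2.2040e-01] F [-1.79 -0.13 -1.24] M [-0.008  0.488  0.025] 0.009194718582581857
pump frame clip origin x -0.0089 y -0.0003  F along -1.77 lat 0.27
```

View pics/w11.png

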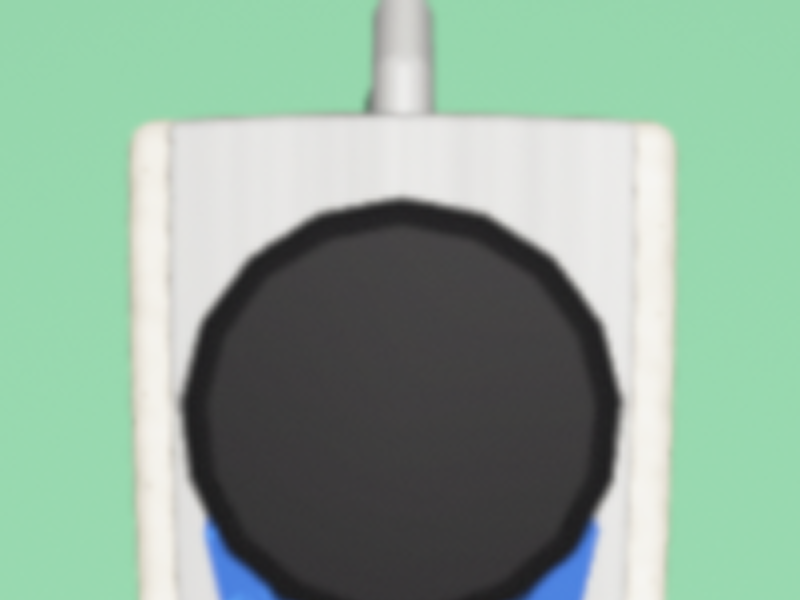

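View pics/s11.png

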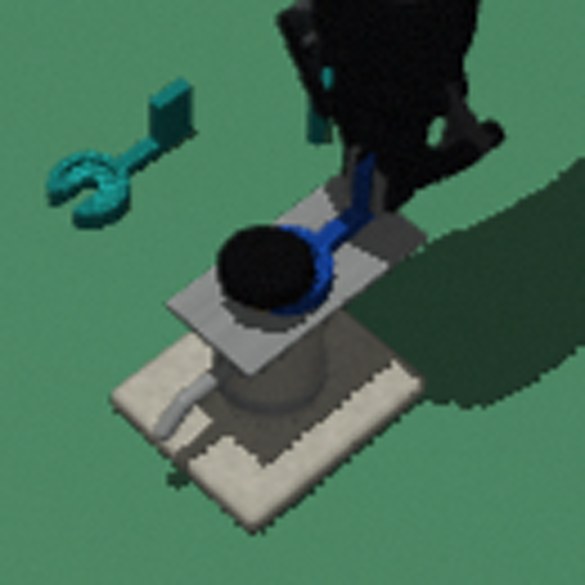

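Call:
play_rows:
  deltas:
    - [[0.004, 0.001, 0], [0, 0, 0]]
    - [[0.008, 0.002, 0], [0, 0, 0]]
    - [[0.012, 0.0025, 0], [0, 0, 0]]
    - [[0.016, 0.0035, 0], [0, 0, 0]]
    - [[0.02, 0.0045, 0], [0, 0, 0]]
    - [[0.024, 0.005, 0], [0, 0, 0]]
    - [[0.024, 0.005, 0], [0, 0, 0]]

```text
t: 14.67
ee_pos: [0.5826, 0.1358, 0.1323]
tcp_rot: [3.141, -0.0, 0.22]
contact_force: [-0.3, -0.6, -1.2]
gripper_width: 0.0095
```

Call:
play_rows:
  deltas:
    - [[0.004, 0.001, 0], [0, 0, 0]]
    - [[0.008, 0.002, 0], [0, 0, 0]]
    - [[0.012, 0.0025, 0], [0, 0, 0]]
    - [[0.016, 0.0035, 0], [0, 0, 0]]
    - [[0.016, 0.0035, 0], [0, 0, 0]]
    - [[0.016, 0.0035, 0], [0, 0, 0]]

```text
t: 15.17
ee_pos: [0.5845, 0.1362, 0.1323]
tcp_rot: [3.141, -0.0, 0.22]
contact_force: [-1.1, -0.0, -3.0]
gripper_width: 0.0093
```

```bash
python3 st.py
```

```text
15.1667 [0.58448 0.1362  0.13232] [ 3.1415e+00 -4.0000e-04  2.2030e-01] F [-1.08 -0.04 -3.04] M [-0.029  0.225 -0.026] 0.009270481190850428
pump frame clip origin x -0.0038 y -0.0004  F along -1.06 lat 0.20
```

Call:
play_rows:
  deltas:
    - [[0.003, 0.0005, -0.003], [0, 0, 0]]
    - [[0.006, 0.0015, -0.003], [0, 0, 0]]
    - [[0.009, 0.002, -0.003], [0, 0, 0]]
    - [[0.012, 0.0027, -0.003], [0, 0, 0]]
    - [[0.012, 0.0027, -0.003], [0, 0, 0]]
    - [[0.012, 0.0027, -0.003], [0, 0, 0]]

```text
t: 15.67
ee_pos: [0.5859, 0.1365, 0.1319]
tcp_rot: [3.141, -0.0, 0.22]
contact_force: [-0.1, 0.2, -2.8]
gripper_width: 0.009
```

Run:
```python
import st; from h import *
t=ctrl.grab_frame('scene'); cv2.imwrite('pics/s12.png',cv2.resize(t['img'][160:290,220:350,::-1],None,fx=4.5,fy=4.5,interpolation=cv2.INTER_CUBIC))
```

```text
15.6667 [0.58586 0.13651 0.13193] [ 3.1415e+00 -3.0000e-04  2.2030e-01] F [-0.05  0.19 -2.8 ] M [-0.029  0.18  -0.025] 0.00901777353588702
pump frame clip origin x -0.0024 y -0.0004  F along -0.01 lat 0.19
```

View pics/s12.png

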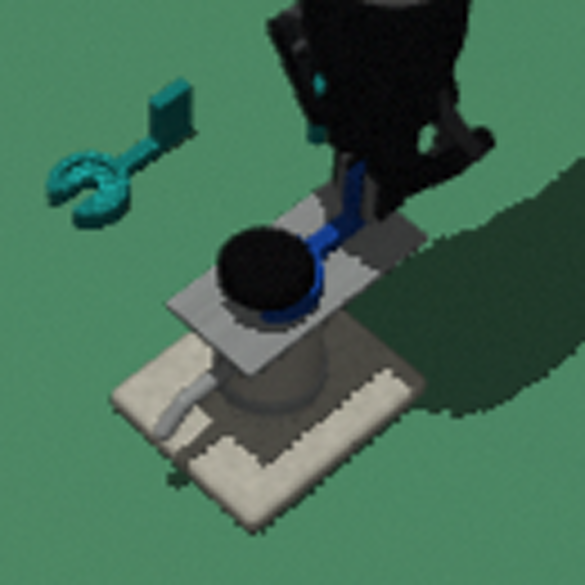

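Call:
play_rows:
  deltas:
    - [[0.003, 0.0005, 0], [0, 0, 0]]
    - [[0.006, 0.0015, 0], [0, 0, 0]]
    - [[0.009, 0.002, 0], [0, 0, 0]]
    - [[0.012, 0.0027, 0], [0, 0, 0]]
    - [[0.012, 0.0027, 0], [0, 0, 0]]
    - [[0.012, 0.0027, 0], [0, 0, 0]]

```text
t: 16.22
ee_pos: [0.5873, 0.1368, 0.1319]
tcp_rot: [3.142, -0.0, 0.22]
contact_force: [-0.1, -0.1, -2.0]
gripper_width: 0.0094
```

```bash
python3 st.py
```

```text
16.2167 [0.58726 0.13684 0.13191] [ 3.1415e+00 -1.0000e-04  2.2030e-01] F [-0.07 -0.09 -1.99] M [-0.007  0.148  0.035] 0.009431186736892708
pump frame clip origin x -0.0010 y -0.0004  F along -0.09 lat -0.08
```

Call:
play_rows:
  deltas:
    - [[0.003, 0.0005, 0], [0, 0, 0]]
    - [[0.006, 0.0015, 0], [0, 0, 0]]
    - [[0.009, 0.002, 0], [0, 0, 0]]
    - [[0.009, 0.002, 0], [0, 0, 0]]
    - [[0.009, 0.002, 0], [0, 0, 0]]
    - [[0.009, 0.002, 0], [0, 0, 0]]

```text
t: 16.72
ee_pos: [0.5883, 0.1371, 0.1319]
tcp_rot: [3.142, -0.0, 0.22]
contact_force: [-0.4, -0.3, -2.0]
gripper_width: 0.0092
```

Call:
play_rows:
  deltas:
    - [[0.003, 0.0005, 0], [0, 0, 0]]
    - [[0.006, 0.0015, 0], [0, 0, 0]]
    - [[0.009, 0.002, 0], [0, 0, 0]]
    - [[0.009, 0.002, 0], [0, 0, 0]]
    - [[0.009, 0.002, 0], [0, 0, 0]]
    - [[0.009, 0.002, 0], [0, 0, 0]]

```text
t: 17.22
ee_pos: [0.5893, 0.1373, 0.1319]
tcp_rot: [3.142, 0.0, 0.22]
contact_force: [-1.3, -0.1, -2.1]
gripper_width: 0.0093
```

```bash
python3 st.py
```

```text
17.2167 [0.58929 0.1373  0.13185] [3.1415e+00 1.0000e-04 2.2030e-01] F [-1.34 -0.13 -2.07] M [-0.061  0.273  0.02 ] 0.009318209691472333
pump frame clip origin x 0.0011 y -0.0004  F along -1.33 lat 0.17
```

Call:
play_rows:
  deltas:
    - [[0.003, 0.0005, 0], [0, 0, 0]]
    - [[0.006, 0.0015, 0], [0, 0, 0]]
    - [[0.009, 0.002, 0], [0, 0, 0]]
    - [[0.009, 0.002, 0], [0, 0, 0]]
    - [[0.009, 0.002, 0], [0, 0, 0]]
    - [[0.009, 0.002, 0], [0, 0, 0]]

```text
t: 17.72
ee_pos: [0.5903, 0.1375, 0.1318]
tcp_rot: [3.142, 0.0, 0.22]
contact_force: [-0.0, -0.7, -2.4]
gripper_width: 0.009
```

Run:
```python
import st; from h import *
t=ctrl.grab_frame('scene'); cv2.imwrite('pics/s13.png',cv2.resize(t['img'][160:290,220:350,::-1],None,fx=4.5,fy=4.5,interpolation=cv2.INTER_CUBIC))
```

```text
17.7167 [0.59032 0.13752 0.13185] [3.1415e+00 2.0000e-04 2.2020e-01] F [-0.02 -0.68 -2.37] M [-0.081  0.378 -0.019] 0.009031540675262491
pump frame clip origin x 0.0022 y -0.0004  F along -0.17 lat -0.66
```

View pics/s13.png

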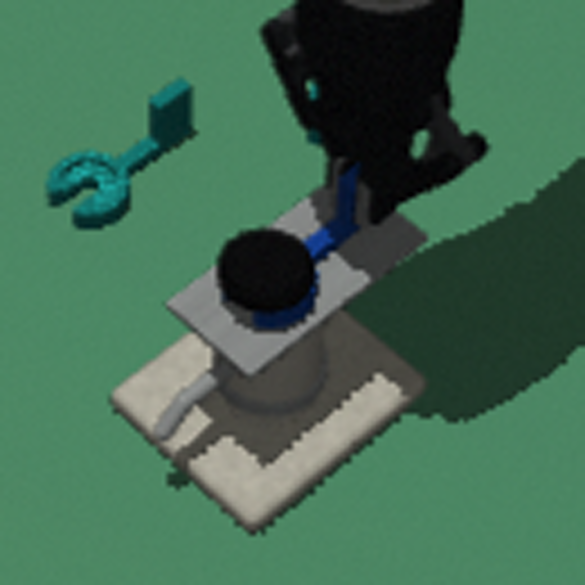

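Call:
play_rows:
  deltas:
    - [[0.003, 0.0005, 0], [0, 0, 0]]
    - [[0.006, 0.0015, 0], [0, 0, 0]]
    - [[0.008, 0.0018, 0], [0, 0, 0]]
    - [[0.008, 0.0018, 0], [0, 0, 0]]
    - [[0.008, 0.0018, 0], [0, 0, 0]]
    - [[0.008, 0.0018, 0], [0, 0, 0]]

```text
t: 18.27
ee_pos: [0.5914, 0.1378, 0.1319]
tcp_rot: [3.141, -0.0, 0.22]
contact_force: [-0.8, 0.4, -2.3]
gripper_width: 0.0093
```

```bash
python3 st.py
```

```text
18.2667 [0.59142 0.13779 0.1319 ] [ 3.1415e+00 -1.0000e-04  2.2030e-01] F [-0.76  0.39 -2.26] M [-0.068  0.332  0.017] 0.009320636623657836
pump frame clip origin x 0.0033 y -0.0004  F along -0.65 lat 0.55
```

Call:
play_rows:
  deltas:
    - [[0.003, 0.0005, 0], [0, 0, 0]]
    - [[0.006, 0.0015, 0], [0, 0, 0]]
    - [[0.008, 0.0018, 0], [0, 0, 0]]
    - [[0.008, 0.0018, 0], [0, 0, 0]]
    - [[0.008, 0.0018, 0], [0, 0, 0]]
    - [[0.008, 0.0018, 0], [0, 0, 0]]

```text
t: 18.77
ee_pos: [0.5924, 0.138, 0.1319]
tcp_rot: [3.142, -0.0, 0.22]
contact_force: [-2.2, -0.1, -2.3]
gripper_width: 0.0092
```

```bash
python3 st.py
```

```text
18.7667 [0.59236 0.13799 0.13188] [ 3.1415e+00 -1.0000e-04  2.2030e-01] F [-2.21 -0.11 -2.34] M [-0.148  0.34  -0.02 ] 0.009186087792699967
pump frame clip origin x 0.0043 y -0.0004  F along -2.18 lat 0.38
```

Call:
play_rows:
  deltas:
    - [[0.002, 0.0004, 0], [0, 0, 0]]
    - [[0.004, 0.0009, 0], [0, 0, 0]]
    - [[0.004, 0.0009, 0], [0, 0, 0]]
    - [[0.004, 0.0009, 0], [0, 0, 0]]
    - [[0.004, 0.0009, 0], [0, 0, 0]]

```text
t: 19.18
ee_pos: [0.5928, 0.1381, 0.1319]
tcp_rot: [3.141, -0.0, 0.22]
contact_force: [-0.8, -0.0, -1.4]
gripper_width: 0.009
```

Call:
play_rows:
  deltas:
    - [[0.002, 0.0004, 0], [0, 0, 0]]
    - [[0.004, 0.0009, 0], [0, 0, 0]]
    - [[0.004, 0.0009, 0], [0, 0, 0]]
    - [[0.004, 0.0009, 0], [0, 0, 0]]
    - [[0.004, 0.0009, 0], [0, 0, 0]]

```text
t: 19.6
ee_pos: [0.5933, 0.1382, 0.1319]
tcp_rot: [3.141, -0.0, 0.22]
contact_force: [-1.1, 0.2, -1.8]
gripper_width: 0.009
```

```bash
python3 st.py
```

```text
19.6 [0.59333 0.13818 0.13187] [ 3.1415 -0.      0.2203] F [-1.08  0.19 -1.75] M [-0.064  0.343 -0.002] 0.008975811012517154
pump frame clip origin x 0.0052 y -0.0004  F along -1.02 lat 0.42
```

Call:
play_rows:
  deltas:
    - [[0.002, 0.0004, 0], [0, 0, 0]]
    - [[0.004, 0.0009, 0], [0, 0, 0]]
    - [[0.006, 0.0013, 0], [0, 0, 0]]
    - [[0.006, 0.0013, 0], [0, 0, 0]]
    - [[0.006, 0.0013, 0], [0, 0, 0]]

```text
t: 20.02
ee_pos: [0.594, 0.1384, 0.1319]
tcp_rot: [3.142, -0.0, 0.22]
contact_force: [-1.4, -0.0, -3.0]
gripper_width: 0.0091
```

Call:
play_rows:
  deltas:
    - [[0.002, 0.0004, 0], [0, 0, 0]]
    - [[0.004, 0.0009, 0], [0, 0, 0]]
    - [[0.006, 0.0013, 0], [0, 0, 0]]
    - [[0.006, 0.0013, 0], [0, 0, 0]]
    - [[0.006, 0.0013, 0], [0, 0, 0]]

```text
t: 20.43
ee_pos: [0.5946, 0.1385, 0.1318]
tcp_rot: [3.141, 0.0, 0.22]
contact_force: [-2.1, -0.3, -2.3]
gripper_width: 0.0094
```

Run:
```python
import st; from h import *
t=ctrl.grab_frame('scene'); cv2.imwrite('pics/s14.png',cv2.resize(t['img'][160:290,220:350,::-1],None,fx=4.5,fy=4.5,interpolation=cv2.INTER_CUBIC))
```

```text
20.4333 [0.59457 0.13848 0.13182] [3.1415e+00 3.0000e-04 2.2030e-01] F [-2.14 -0.32 -2.32] M [-0.106  0.52  -0.025] 0.009357742304635427
pump frame clip origin x 0.0065 y -0.0004  F along -2.16 lat 0.16
```

View pics/s14.png

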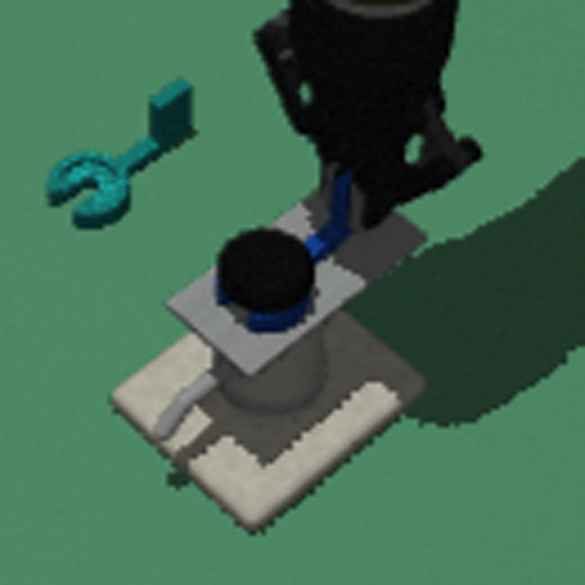

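Call:
play_rows:
  deltas:
    - [[0.002, 0.0004, 0], [0, 0, 0]]
    - [[0.004, 0.0009, 0], [0, 0, 0]]
    - [[0.004, 0.0009, 0], [0, 0, 0]]
    - [[0.004, 0.0009, 0], [0, 0, 0]]

```text
t: 20.82
ee_pos: [0.5946, 0.1385, 0.1318]
tcp_rot: [3.141, 0.001, 0.22]
contact_force: [-5.0, -0.9, -0.3]
gripper_width: 0.0093
```

Call:
play_rows:
  deltas:
    - [[0.002, 0.0004, 0], [0, 0, 0]]
    - [[0.004, 0.0009, 0], [0, 0, 0]]
    - [[0.004, 0.0009, 0], [0, 0, 0]]
    - [[0.004, 0.0009, 0], [0, 0, 0]]

```text
t: 21.15
ee_pos: [0.5947, 0.1385, 0.1318]
tcp_rot: [3.141, 0.002, 0.22]
contact_force: [-5.9, -0.3, 0.2]
gripper_width: 0.0095
```

Call:
play_rows:
  deltas:
    - [[0.002, 0.0004, 0], [0, 0, 0]]
    - [[0.004, 0.0009, 0], [0, 0, 0]]
    - [[0.004, 0.0009, 0], [0, 0, 0]]
    - [[0.004, 0.0009, 0], [0, 0, 0]]

```text
t: 21.48
ee_pos: [0.5948, 0.1385, 0.1318]
tcp_rot: [3.141, 0.003, 0.22]
contact_force: [-6.2, -1.4, 0.5]
gripper_width: 0.0094
```

```bash
python3 st.py
```

```text
21.4833 [0.59476 0.13854 0.13181] [3.1414e+00 2.7000e-03 2.2020e-01] F [-6.21 -1.44  0.49] M [-0.427  1.448 -0.028] 0.009388860405777324
pump frame clip origin x 0.0067 y -0.0004  F along -6.37 lat -0.05
```

Run:
```python
from h import *
def hd(img):
    g=cv2.cvtColor(img,cv2.COLOR_BGR2GRAY)[300//5:,:] if 0 else cv2.cvtColor(img,cv2.COLOR_BGR2GRAY)
    r=g[200:330,200:330]; m=(r<40).astype(np.uint8); n,l,st,c=cv2.connectedComponentsWithStats(m); i=1+np.argmax(st[1:,4]); print(c[i]+200,st[i])
for k in (5,8,9,10,11,12,13,14): hd(cv2.imread(f'pics/s{k}.png'))
t=ctrl.grab_frame('scene'); a=cv2.resize(t['img'][160:290,220:350,::-1],None,fx=4.5,fy=4.5,interpolation=cv2.INTER_CUBIC); hd(a); cv2.imwrite('pics/s15.png',a)
for z in (.124,.127,.130): print(z,(np.array(proj(t,(.655,.1525,z)))-[220,160])*4.5)
import st
```

```text
[265.39760721 275.35410193] [  19   33   95   85 6436]
[268.12600969 272.85680717] [  19   20  111   97 6809]
[269.75690686 273.11948163] [  19   32  111   85 7022]
[270.06394539 269.77403176] [  18   24  112   89 7178]
[271.39893688 271.60358804] [  18   27  112   89 7525]
[269.73995686 274.44648153] [  18   28  104   96 7418]
[269.76483574 277.11076484] [  19   30  111  100 7701]
[269.45695857 276.63706276] [  18   19  112  111 8062]
[269.40448319 276.5392279 ] [  18   19  112  111 8030]
0.124 [265.60178695 260.65143624]
0.127 [265.7562366  256.88744325]
0.13 [265.9113631  253.10695503]
21.5333 [0.59474 0.13854 0.13182] [3.1414e+00 2.7000e-03 2.2020e-01] F [-8.   -2.04  0.73] M [-0.394  1.425  0.008] 0.009289840747061226
pump frame clip origin x 0.0067 y -0.0004  F along -8.26 lat -0.25
```

Run:
```python
from h import *
for k in (5,8,9,10,11,12,13,14,15):
    g=cv2.cvtColor(cv2.imread(f'pics/s{k}.png'),cv2.COLOR_BGR2GRAY).astype(float)
    o=[]
    for x in (245,255,265,275,285):
        c=g[210:260,x]; i=np.where(c<65)[0]; i=i[0]; 
        o.append(210+i-(65-c[i])/(c[i-1]-c[i]+1e-9))
    print(k,np.round(o,1),np.mean(o[:4]).round(2))
```

```text
5 [234.4 231.1 231.9 233.2 234.8] 232.63
8 [234.4 231.1 231.8 233.3 234.9] 232.66
9 [234.1 231.3 231.  229.6 215. ] 231.49
10 [229.6 226.4 225.  221.9 219. ] 225.72
11 [228.3 225.4 225.  225.7 227.6] 226.1
12 [229.6 226.7 226.1 228.5 230.3] 227.7
13 [231.  229.4 228.1 229.7 233. ] 229.52
14 [231.1 229.1 228.1 228.8 232.9] 229.27
15 [231.  229.1 228.1 228.8 232.9] 229.24
```

View pics/s15.png

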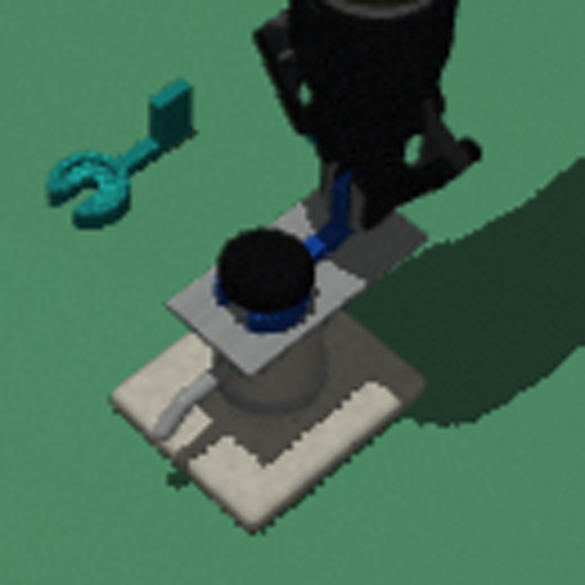

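Call:
play_rows:
  deltas:
    - [[0.003, 0.0007, 0], [0, 0, 0]]
    - [[0.006, 0.0013, 0], [0, 0, 0]]
    - [[0.006, 0.0013, 0], [0, 0, 0]]
    - [[0.006, 0.0013, 0], [0, 0, 0]]

```text
t: 21.87
ee_pos: [0.5948, 0.1386, 0.1319]
tcp_rot: [3.141, 0.004, 0.22]
contact_force: [-10.3, -2.7, 2.6]
gripper_width: 0.0094
```

Call:
play_rows:
  deltas:
    - [[0.003, 0.0007, 0], [0, 0, 0]]
    - [[0.006, 0.0013, 0], [0, 0, 0]]
    - [[0.006, 0.0013, 0], [0, 0, 0]]
    - [[0.006, 0.0013, 0], [0, 0, 0]]

```text
t: 22.2
ee_pos: [0.5948, 0.1386, 0.1318]
tcp_rot: [3.141, 0.005, 0.22]
contact_force: [-10.9, -3.1, 4.2]
gripper_width: 0.0092
```

```bash
python3 st.py
```

```text
22.2 [0.59484 0.1386  0.13184] [3.1413 0.0052 0.2202] F [-10.92  -3.15   4.17] M [-0.562  2.137  0.005] 0.009208619984415738
pump frame clip origin x 0.0068 y -0.0003  F along -11.35 lat -0.69
```

Call:
play_rows:
  deltas:
    - [[0.003, 0.0007, 0], [0, 0, 0]]
    - [[0.006, 0.0013, 0], [0, 0, 0]]
    - [[0.006, 0.0013, 0], [0, 0, 0]]
    - [[0.006, 0.0013, 0], [0, 0, 0]]

```text
t: 22.53
ee_pos: [0.5949, 0.1386, 0.1319]
tcp_rot: [3.141, 0.006, 0.22]
contact_force: [-13.2, -3.0, 6.6]
gripper_width: 0.0089
```

```bash
python3 st.py
```

```text
22.5333 [0.59488 0.13861 0.13188] [3.1413 0.0065 0.2202] F [-13.2   -2.97   6.65] M [-0.667  2.491 -0.017] 0.008876203539586175
pump frame clip origin x 0.0069 y -0.0003  F along -13.53 lat -0.02
```

Call:
play_rows:
  deltas:
    - [[0.001, 0, 0], [0, 0, 0]]
    - [[0.001, 0, 0], [0, 0, 0]]
    - [[0.001, 0, 0], [0, 0, 0]]
    - [[0.001, 0, 0], [0, 0, 0]]
    - [[0.001, 0, 0], [0, 0, 0]]
    - [[0.001, 0, 0], [0, 0, 0]]

```text
t: 23.03
ee_pos: [0.5949, 0.1386, 0.1319]
tcp_rot: [3.141, 0.007, 0.22]
contact_force: [-14.1, -4.9, 5.7]
gripper_width: 0.009
```

```bash
python3 st.py
```

```text
23.0333 [0.59488 0.1386  0.13188] [3.1413 0.0067 0.2202] F [-14.05  -4.88   5.72] M [-0.687  2.501 -0.013] 0.00898184164507574
pump frame clip origin x 0.0068 y -0.0004  F along -14.78 lat -1.70
```

Call:
play_rows:
  deltas:
    - [[-0.006, -0.0013, 0], [0, 0, 0]]
    - [[-0.012, -0.0027, 0], [0, 0, 0]]
    - [[-0.018, -0.004, 0], [0, 0, 0]]
    - [[-0.024, -0.0053, 0], [0, 0, 0]]
    - [[-0.024, -0.0053, 0], [0, 0, 0]]
    - [[-0.024, -0.0053, 0], [0, 0, 0]]

```text
t: 23.53
ee_pos: [0.5948, 0.1386, 0.1318]
tcp_rot: [3.142, 0.001, 0.22]
contact_force: [-5.6, -1.1, -0.1]
gripper_width: 0.0094
```

```bash
python3 st.py
```

```text
23.5333 [0.59477 0.13856 0.13179] [3.1415e+00 1.5000e-03 2.2030e-01] F [-5.6  -1.11 -0.05] M [-0.34   1.23  -0.033] 0.009392609863631713
pump frame clip origin x 0.0067 y -0.0004  F along -5.70 lat 0.14
```

Call:
play_rows:
  deltas:
    - [[-0.004, -0.0009, 0], [0, 0, 0]]
    - [[-0.008, -0.0018, 0], [0, 0, 0]]
    - [[-0.012, -0.0027, 0], [0, 0, 0]]
    - [[-0.012, -0.0027, 0], [0, 0, 0]]
    - [[-0.012, -0.0027, 0], [0, 0, 0]]

```text
t: 23.95
ee_pos: [0.5946, 0.1385, 0.132]
tcp_rot: [3.142, -0.001, 0.22]
contact_force: [-1.9, 0.4, -2.5]
gripper_width: 0.0092
```

Call:
play_rows:
  deltas:
    - [[0, 0, 0], [0, 0, 0]]
    - [[0, 0, 0], [0, 0, 0]]
    - [[0, 0, 0], [0, 0, 0]]
    - [[0, 0, 0], [0, 0, 0]]
    - [[0, 0, 0], [0, 0, 0]]
    - [[0, 0, 0], [0, 0, 0]]
  grip: 0.5

```text
t: 24.45
ee_pos: [0.5944, 0.1383, 0.1321]
tcp_rot: [3.141, -0.001, 0.22]
contact_force: [0.4, 0.6, -0.4]
gripper_width: 0.0424
```

Run:
```python
import st; from h import *
s,f=wgrab()
cv2.imwrite('pics/w16.png',f['img'][:,:,::-1])
```

```text
24.45 [0.59439 0.13835 0.13214] [ 3.1414e+00 -7.0000e-04  2.2030e-01] F [ 0.38  0.6  -0.39] M [-0.016  0.021  0.036] 0.04243260876122892
pump frame clip origin x 0.0063 y -0.0005  F along 0.50 lat 0.50
```

View pics/w16.png

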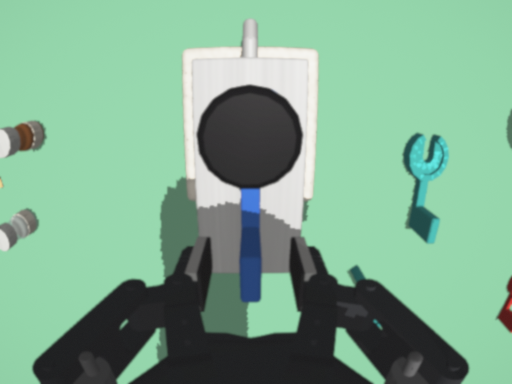

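Fingers are clear of the tab on both sides (tab at px 250,250; fingers at 200 and 300). Lift straight up, then look.

Call:
play_rows:
  deltas:
    - [[0, 0, 0.1], [0, 0, 0]]
    - [[0, 0, 0.3], [0, 0, 0]]
    - [[0, 0, 0.5], [0, 0, 0]]
    - [[0, 0, 0.7], [0, 0, 0]]
    - [[0, 0, 0.85], [0, 0, 0]]
    - [[0, 0, 0.85], [0, 0, 0]]
    - [[0, 0, 0.85], [0, 0, 0]]
    - [[0, 0, 0.85], [0, 0, 0]]

```text
t: 25.17
ee_pos: [0.5938, 0.1383, 0.233]
tcp_rot: [3.142, 0.001, 0.22]
contact_force: [0.5, 0.6, -1.6]
gripper_width: 0.0427
```

Run:
```python
import st; from h import *
s,f=wgrab()
cv2.imwrite('pics/w17.png',f['img'][:,:,::-1])
t=ctrl.grab_frame('scene'); cv2.imwrite('pics/s17.png',cv2.resize(t['img'][160:290,220:350,::-1],None,fx=4.5,fy=4.5,interpolation=cv2.INTER_CUBIC))
cv2.imwrite('pics/s17f.png',t['img'][:,:,::-1])
g=cv2.cvtColor(cv2.imread('pics/s17.png'),cv2.COLOR_BGR2GRAY).astype(float); o=[]
for x in (245,255,265,275):
    c=g[210:260,x]; i=np.where(c<65)[0][0]; o.append(210+i-(65-c[i])/(c[i-1]-c[i]+1e-9))
print(o,np.mean(o),'lift mm',(232.65-np.mean(o))/1.26)
```

```text
25.1667 [0.59376 0.13827 0.23297] [3.1416e+00 1.0000e-03 2.2030e-01] F [ 0.45  0.63 -1.56] M [0.015 0.017 0.026] 0.0426908200320876
pump frame clip origin x 0.0057 y -0.0004  F along 0.58 lat 0.52
[np.float64(231.0714285714949), np.float64(229.26315789477562), np.float64(228.0000000000769), np.float64(229.60869565219093)] 229.4858205296346 lift mm 2.5112535479090567
```

View pics/w17.png

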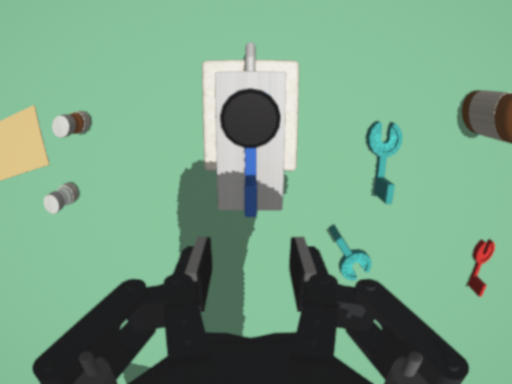

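View pics/s17.png

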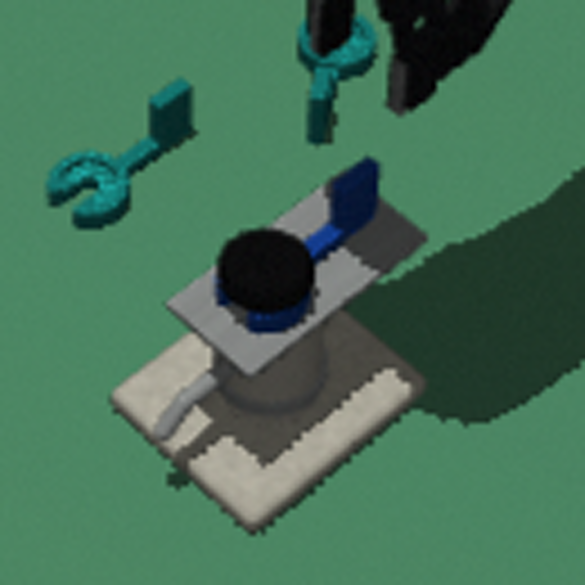

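```bash
python3 -c "
from bench import ctrl
print(ctrl.job_done())"
```

```text
the job is handed in; nothing more can be done
None
```

The blue clip is on the pump: it lies flat on the deck around the rod, the head has dropped into its dish, and the gripper has let go. I handed the job in at about 25 s of the 72 s allowed. No verdict is reported, so these are my own checks.

- **Riding under the head:** I laid the clip on the deck and slid it in small steps. The push stayed at about 7.5 N or less, and the scene camera showed the head lifted roughly 5.5 mm.
- **Pressing home:** The slot met the rod with the clip's origin about 6.5 mm past the deck's centre point and within about 0.5 mm of the centre line. That puts the rod about 5 mm off centre along the pump's x. I held a push of 13.5 to 14.8 N for about 0.5 s. I then eased off to about 2 N, opened the gripper and lifted clear.
- **Last checks:** The wrist force read near zero. The clip stands flat on the deck. The red clip, bottle and vials were never approached, and the parts of them I could see looked undisturbed; I did not measure them again.

**Less certain:** the last pictures put the head 2.5 to 2.7 mm above rest, a little under the stated 3 mm. I think this is the coarse camera scale of under 0.3 px per mm. It is inside the 2.2 to 3.8 mm limits, but only just above the lower one.

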